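# Nest kidney dishes on the balance and check-weigh the set

### The job

Check-weigh a set of kidney dishes on the counter balance. First, with nothing laid in its pan, check the zero: push the release treadle right down to its stop, keep it there for about a second and let it spring back up. Then turn and nest every loose kidney dish into the balance's kidney-shaped pan, one inside the other and each fully down, set the kidney-shaped cover squarely on the top one, then push the treadle to its stop again for about a second and let it up; leave the set nested and covered on the balance and do not knock over or push about the jars, bowls and weight standing around.

Things in the scene. Friction and masses are not known exactly. Their poses are not given: they have to be found in the camera images.
- dish_a: loose steel kidney dish, 141 mm long (x), 59 mm wide over the rim at the waist, 38 mm tall, 0.15 kg. Origin: underside, mid-way between the rim's two sides at the waist; z up, +y to the bulging side, -y to the hollow side; the ends bend 12 mm towards -y. Walls flare; the top 10 mm (28 to 38 mm up) is an upright rim band, flat at the waist: grip it there, across y at x = 0. May be absent
- dish_b: loose steel kidney dish, same as dish_a in every way; may be absent. Nesting of all dishes: inner floor 12 mm above the underside, so a dish nested the same way round in another sits 12 mm above it, with 3 mm play all round and 2 mm between the rim bands; fingertips reaching lower than the rim band rub on the band below
- dish_c: loose steel kidney dish, same as dish_a in every way; may be absent. Three or all four of the dishes are there
- dish_d: loose steel kidney dish, same as dish_a in every way; may be absent. All start upright on the table, turned any way
- cover: loose steel kidney-shaped cover, 141 x 59 mm, 0.14 kg; origin and axes as for a dish. The lowest 9 mm is a plug that drops inside a dish's rim with 3 mm play; above it a 4 mm plate rests on the rim, so a seated cover's origin is 29 mm above its dish's origin. On the plate, 13 to 42 mm above the origin, a black grip bar 60 mm long (x), 14 mm thick (y), centred on the origin
- pan (a point): the balance's kidney-shaped pan: a dish of exactly the loose dishes' shape, fixed on the balance, which is fixed to the table. This point is its underside at the waist middle, 35 mm above the table; axes as for a dish (x long axis, +y bulging side). The first nested dish's origin comes 12 mm above this point, each further one 12 mm higher
- treadle_pad (a point): top centre of the treadle's rubber pad (70 mm along the pan's x, 64 mm along its y), 68 mm above the table at rest, 130 mm from the pan on its +y side, clear above. Hinge axis 100 mm away towards the pan's +x, parallel to the pan's y; the pad falls 25 mm to its stop. A dial, 96 mm wide and 116 mm tall, stands 163 mm from this point towards the pan's +x
- treadle (a joint): angle of the spring treadle, rad: 0 up (at rest), 0.25 at its lower stop; it springs back when let go. Pushing down at the pad takes about 4 N to start and 10 N at the stop
- weight: bystander: brass weight, 38 mm across, 46 mm tall, standing among the dishes; origin at its underside; leave it alone
- amber_a: bystander: amber glass jar, 52 mm across, 105 mm tall; origin at its underside; leave it alone
- amber_b: bystander: amber glass jar, 52 mm across, 105 mm tall; origin at its underside; leave it alone
- mortar: bystander: white ceramic mortar bowl, 100 mm across, 60 mm tall; origin at its underside; leave it alone
- jar: bystander: white plastic jar, 60 mm across, 75 mm tall; origin at its underside; leave it alone
- round_dish: bystander: round steel dish, 100 mm across, 22 mm tall; not one of the set; leave it alone
Mind the look-alikes: they are no part of the job. What is shaped like the cover but pink is not meant.

How it is judged:
By the outcome, as a careful person would: the job done as asked, in the order asked, and still so for the second after the job is handed in, with the robot touching nothing.
Of dish_a, dish_b, dish_c, dish_d only 3 to 4 are there at a start; the rules pass over those that are not, and their reading is None.
At some moment in a run one of dish_a, dish_b, dish_c, dish_d, cover may be knocked a few centimetres aside while the robot is not near it.
Once in a run the grip may slacken for a moment while it holds something.
It also fails if it takes over 210 s, if anything falls off the work surface, if the arm or the gripper's body presses on something with over 40 N, if the wrist force passes 120 N, or if a joint passes its speed limit or range.

### The arm

A 6-joint arm with a two-finger parallel gripper is mounted at the origin on the work surface. World frame = base frame: x ahead of the robot, y to its left, z up, the work surface at z = 0. Lengths are in mm, angles in rad, forces in N, time in s.
With the tool pointing down it reaches from about 350 to 775 mm from the base axis. Payload 7.3 kg.
Tool frame: the origin (TCP) lies between the finger pads; the fingertips stand 22 mm ahead of it and the grasp point (between the pads) lies 3 mm ahead of it; z points along the fingers, x is the direction in which the jaws open and shut, and the axes are right-handed (so a half turn about z gives the same grasp; the last joint's range is limited). The gripper opens to 92 mm and grips with 3 to 60 N. Pads are 19 mm wide; open, the fingers measure 130 mm over their backs; the gripper's body (75 mm by 190 mm) begins 47 mm behind the grasp point.
Start: joints at [1.181, 0.342, 1.524, -0, 1.275, -0.146], TCP at [126.714, 509.496, 248.741] pointing down, gripper open.
Joint ranges: [-2.53, 2.53], [-0.77, 2.02], [0.04, 2.7], [-1, 4.14], [0.28, 2.66], [-3.11, 3.11]. Speed limits (rad/s): [2.57, 2.57, 3.14, 3.14, 3.14, 3.14].

### API

Orientations are given as [roll, pitch, yaw] about the fixed x, y, z axes, in that order (R = Rz(yaw) Ry(pitch) Rx(roll)).
In Python, from plant import * gives the robot as it stands. The module is installed in compiled form; this text tells all that it offers.
- The arm moves only by the shell command python3 -m handwheel 'ROWS' [OPENING]. ROWS is a JSON object of lists of equal length, an entry for each row: "translation": the shift along the world's x, y, z in units of 15 cm (1.0 is 15 cm), a list of three; "twist": the turn about the world's z in units of 90 degrees (1.0 is 90 degrees). In form: {"translation": [[tx, ty, tz], ...], "twist": [twist, ...]}. A call has exactly 8 rows; each row shifts and turns the pose as measured when the row begins; what a row does not reach is not made up. A row lasts 1/8 s, in which the tool goes at most 62.5 mm and 10.7 degrees, less where a joint would pass 70% of its speed; a pose out of reach is approached as far as the arm can. A call with a number of a shift or a turn outside -1 to 1 is refused whole. A call with a gripper value outside its range is refused whole. OPENING is the closure in counts, from 0 (fully open) to 255 (shut), set as the call begins (- or left out, the last holds). The fingers move at their own pace and stop on an object; the grip force is fixed at half the most. Time passes only in rows, so rows that do not move let the fingers close, or fill a call up. It gives the time, the measured TCP pose, the force and the opening at its end, in the units of the state.
- get_obs(): the state, without advancing time (a new reading comes with each control period).
- capture(name): name is "scene" or "top" or "wrist"; returns a dict with "img" (480x640x3 uint8, red, green, blue), "vertical_fov" (degrees; the focal length in pixels is half the picture's height over the tangent of half this angle, whatever the lens; pixels are square), "cx", "cy" (the principal point, pixels), "world_from_camera" (4x4, takes a point from camera to world coordinates). Camera axes: x right, y up, looking along -z (the intrinsics and any distortion apply to the point x, -y, -z); pixel columns grow to the right and rows downward; lengths in mm; the calibration is good to about 2 mm. A picture is of the moment at which its call begins. There is no depth.
- close_job(): hands the job in, once; it reports no verdict.
Trained networks look in the newest picture that a camera, given by its name, has taken for a name from the list of things; names that differ only in an ending like _2 or _b are one class to them, and where a whole thing is asked for, a point or a joint stands for the part that bears it (a point fixed in the world has none). Each returns a list of dicts, best first, with "score" (0 to 1); they miss things now and then, are a little off and sometimes report something else, mostly with a low value. They report only what shows in the picture. A call takes as long as a camera call. They do not tell look-alikes from the thing itself.
- search_frame(camera, label): "position" ([x, y, z] in mm, in the coordinates of the camera as it stood for that picture, good to about 4 mm: the middle of the surface that is visible of it).
- spot_point(camera, label): "position" ([x, y, z] in mm, in the coordinates of the camera as it stood for that picture, good to about 4 mm: a listed point, or the origin of a listed thing).
The state is a dict: "time": time; "joint_positions": joint angles; "dq": joint speeds; "tau": joint torques, N m; "tool_pos": TCP position; "tcp_rot": TCP orientation; "contact_force": force on the tool from outside, world axes, zero at the start; "moment": the same for the moment, N m; "grip_width": finger opening in mm.
Only numpy, scipy, OpenCV 4.12 (cv2) and the standard library are available. Lean on these libraries where they do the work, as an engineer would, in place of code of your own. Each camera call takes 0.05 s, during which the arm holds its last target.

## Working session

There is one attempt and no reset: what is moved stays moved. The work goes in short steps, Python scripts to look and compute and a shell command to move; the robot and the scene stay as the last step left them, time stands still between calls to the robot, and variables do not carry over. Pictures are saved under pics/ and viewed, and the job is handed in when it is done.

```bash
mkdir -p pics; cat > h.py <<'E'
from plant import *
import numpy as np, cv2
def cap(n,name=None):
    c=capture(n); 
    if name: cv2.imwrite('pics/%s.png'%name,c['img'][:,:,::-1])
    return c
def ray(c,u,v):
    f=240/np.tan(np.radians(c['vertical_fov'])/2)
    M=np.array(c['world_from_camera']); d=np.array([(u-c['cx'])/f,-(v-c['cy'])/f,-1.])
    return M[:3,3],M[:3,:3]@d
def pix2w(c,u,v,z):
    o,d=ray(c,u,v); return o+d*(z-o[2])/d[2]
def w2pix(c,p):
    f=240/np.tan(np.radians(c['vertical_fov'])/2)
    M=np.array(c['world_from_camera']); q=M[:3,:3].T@(np.array(p,float)-M[:3,3])
    return np.array([c['cx']+f*q[0]/-q[2],c['cy']+f*q[1]/q[2]])
def tow(c,p):
    M=np.array(c['world_from_camera']); return M[:3,:3]@np.array(p)+M[:3,3]
E
python3 - <<'E'
from h import *
o=get_obs(); print({k:np.round(v,3) for k,v in o.items()})
for n in ['scene','top','wrist']:
    c=cap(n,n+'0'); print(n,{k:np.round(v,2).tolist() for k,v in c.items() if k!='img'},[k for k in c])
    for l in ['dish_a','cover','pan','treadle_pad','weight','round_dish']:
        for r in spot_point(n,l)[:7]:
            print(' ',l,round(r['score'],2),np.round(tow(c,r['position'])).tolist())
print(get_obs()['time'])
E
```

```text
{'time': np.float64(0.0), 'joint_positions': array([ 1.181,  0.343,  1.525,  0.   ,  1.275, -0.146]), 'dq': array([-0.001,  0.   ,  0.003, -0.   , -0.001, -0.001]), 'tau': array([ 2.0000e-03, -4.3124e+01, -2.4422e+01,  7.2000e-02,  5.6000e-02,
       -0.0000e+00]), 'tool_pos': array([126.601, 509.133, 248.052]), 'tcp_rot': array([-3.141e+00,  2.000e-03,  1.327e+00]), 'contact_force': array([-0.126,  0.494,  1.042]), 'moment': array([ 0.021, -0.008, -0.036]), 'grip_width': np.float64(91.655)}
scene {'vertical_fov': 45.19, 'cx': 316.49, 'cy': 248.84, 'world_from_camera': [[0.14, -0.79, 0.6, 1160.8], [0.99, 0.1, -0.1, -93.99], [0.02, 0.61, 0.8, 934.67], [0.0, 0.0, 0.0, 1.0]]} ['img', 'vertical_fov', 'cx', 'cy', 'world_from_camera']
  dish_a 0.97 [408.0, 194.0, -2.0]
  dish_a 0.88 [476.0, -15.0, -2.0]
  dish_a 0.85 [561.0, 370.0, 0.0]
  cover 0.7 [621.0, 186.0, 1.0]
  cover 0.69 [215.0, 299.0, 2.0]
  pan 0.72 [490.0, -305.0, 34.0]
  pan 0.56 [620.0, 187.0, 2.0]
  treadle_pad 0.87 [462.0, -167.0, 71.0]
  weight 0.64 [548.0, 94.0, -1.0]
  round_dish 0.73 [547.0, 94.0, -2.0]
  round_dish 0.
[... 171 characters left out ...]
6, 0.99, 1322.28], [0.0, 0.0, 0.0, 1.0]]} ['img', 'vertical_fov', 'cx', 'cy', 'world_from_camera']
  dish_a 0.73 [477.0, -18.0, -0.0]
  dish_a 0.73 [407.0, 192.0, 4.0]
  dish_a 0.66 [561.0, 367.0, -1.0]
  cover 0.93 [214.0, 293.0, -1.0]
  cover 0.84 [624.0, 185.0, 3.0]
  pan 0.57 [492.0, -305.0, 34.0]
  treadle_pad 0.91 [466.0, -169.0, 68.0]
  weight 0.78 [547.0, 94.0, -8.0]
  round_dish 0.9 [752.0, -261.0, -2.0]
wrist {'vertical_fov': 71.77, 'cx': 317.97, 'cy': 235.18, 'world_from_camera': [[0.24, -0.93, -0.27, 52.98], [0.97, 0.23, 0.07, 528.58], [-0.0, -0.28, 0.96, 385.53], [0.0, 0.0, 0.0, 1.0]]} ['img', 'vertical_fov', 'cx', 'cy', 'world_from_camera']
  cover 0.59 [216.0, 293.0, 1.0]
1.05
```

View pics/scene0.png

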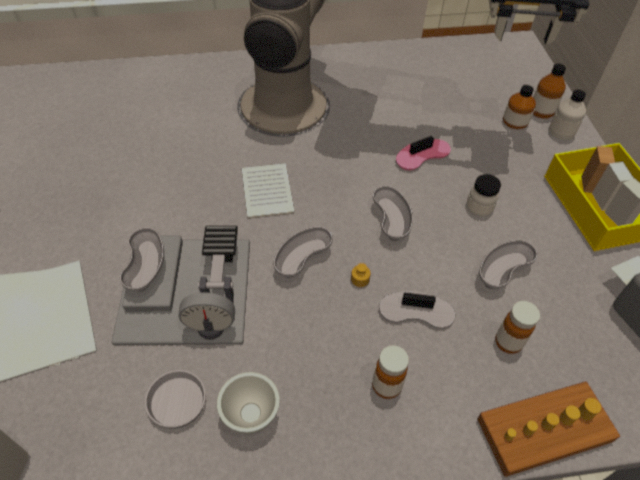

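View pics/top0.png

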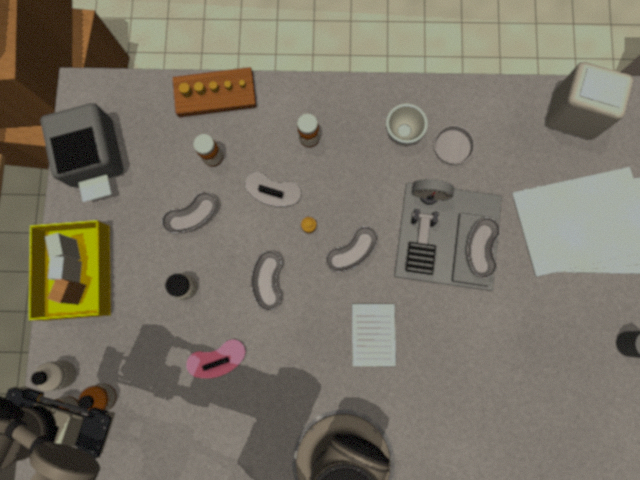

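View pics/wrist0.png

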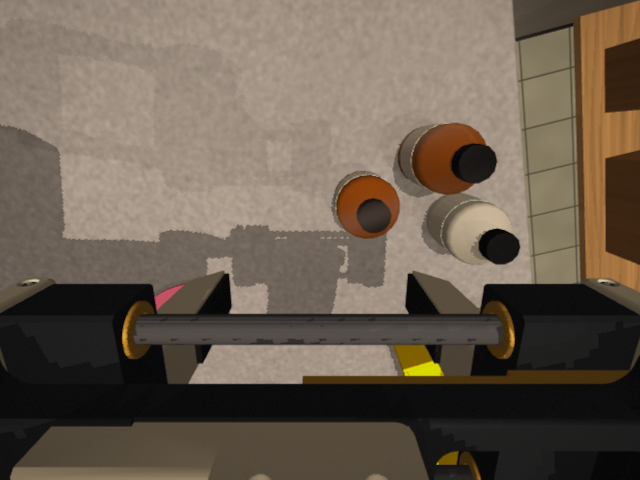

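```bash
python3 - <<'E'
from h import *
im=cv2.imread('pics/top0.png')
C=[(190,212),(268,280),(352,248),(272,190),(482,248),(432,225)]
t=[cv2.resize(im[y-42:y+42,x-44:x+44],(264,252),interpolation=cv2.INTER_CUBIC) for x,y in C]
cv2.imwrite('pics/crops0.png',np.vstack([np.hstack(t[:3]),np.hstack(t[3:])]))
im=cv2.imread('pics/scene0.png')
C=[(508,264),(393,213),(303,252),(417,310),(145,260),(216,270)]
t=[cv2.resize(im[y-42:y+42,x-44:x+44],(264,252),interpolation=cv2.INTER_CUBIC) for x,y in C]
cv2.imwrite('pics/crops1.png',np.vstack([np.hstack(t[:3]),np.hstack(t[3:])]))
E
```

```text
(no output)
```

View pics/crops0.png

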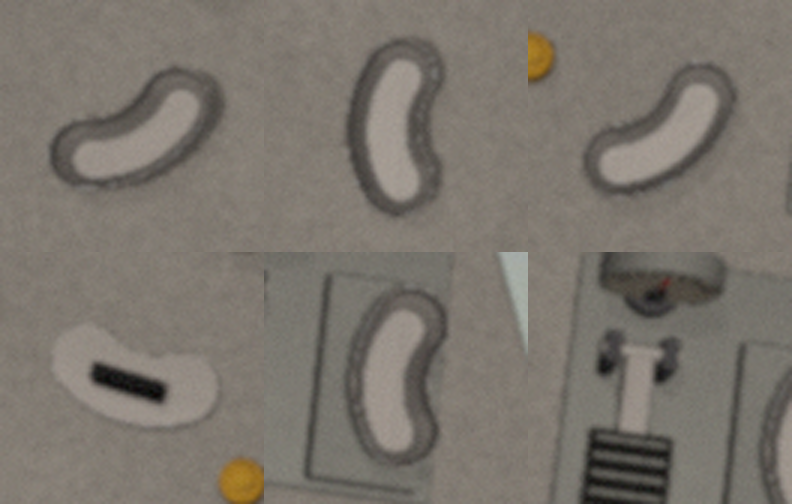

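View pics/crops1.png

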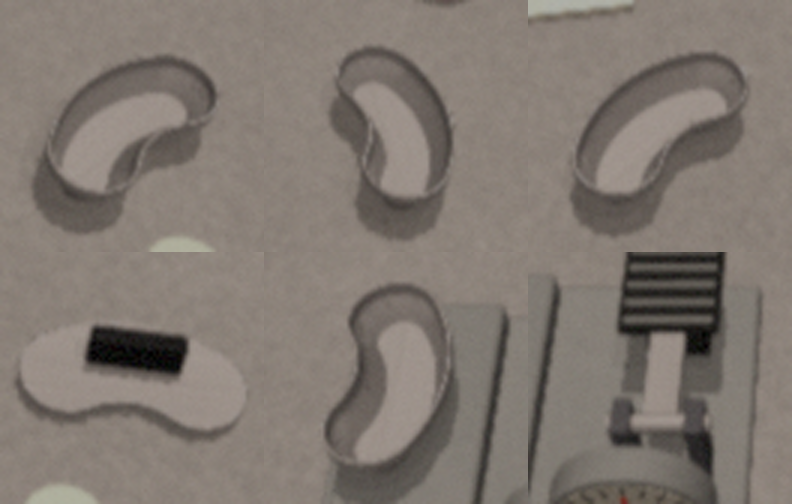

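```bash
cat >> h.py <<'E'
def outline(off=0,n=120):
    # offset of arc through (+-41,-12),(0,0)
    R=(41**2+12**2)/24.; a=np.arcsin(41/R); r=29.5+off
    P=[]
    for t in np.linspace(a,-a,40): P.append(((R+r)*np.sin(t),(R+r)*np.cos(t)-R))
    for t in np.linspace(0,np.pi,30): 
        ang=np.pi/2+a+t; c=(-R*np.sin(a),R*np.cos(a)-R); P.append((c[0]+r*np.cos(ang),c[1]+r*np.sin(ang)))
    for t in np.linspace(-a,a,40): P.append(((R-r)*np.sin(t),(R-r)*np.cos(t)-R))
    for t in np.linspace(0,np.pi,30):
        ang=-np.pi/2-a+t; c=(R*np.sin(a),R*np.cos(a)-R); P.append((c[0]+r*np.cos(ang),c[1]+r*np.sin(ang)))
    return np.array(P)
def place(P,x,y,yaw,z):
    c,s=np.cos(yaw),np.sin(yaw); return np.c_[x+c*P[:,0]-s*P[:,1],y+s*P[:,0]+c*P[:,1],np.full(len(P),z)]
def project(c,W):
    f=240/np.tan(np.radians(c['vertical_fov'])/2); M=np.array(c['world_from_camera'])
    q=(W-M[:3,3])@M[:3,:3]; return np.c_[c['cx']+f*q[:,0]/-q[:,2],c['cy']+f*q[:,1]/q[:,2]]
def fit(cs,x,y,yaw,z,bright=False,rng=10):
    """cs list of captures; maximise outward gradient along the contour"""
    from scipy.ndimage import map_coordinates
    from scipy.optimize import minimize
    ims=[cv2.GaussianBlur(c['img'].astype(np.float32).mean(2),(0,0),1.0) for c in cs]
    A,B=outline(2.),outline(-2.); sg=-1 if bright else 1
    def f(p,both=True):
        v=0
        for c,im in zip(cs,ims):
            a=project(c,place(A,p[0],p[1],p[2],z)); b=project(c,place(B,p[0],p[1],p[2],z))
            ia=map_coordinates(im,a[:,::-1].T,order=1); ib=map_coordinates(im,b[:,::-1].T,order=1)
            v-=np.mean(np.clip(sg*(ia-ib),-5,30))
        return v
    best=(1e9,None)
    for dy in np.radians([-20,-12,-6,0,6,12,20]):
        for dx in np.arange(-rng,rng+1,4.):
            for d2 in np.arange(-rng,rng+1,4.):
                q=(x+dx,y+d2,yaw+dy); v=f(q)
                if v<best[0]: best=(v,q)
    r=minimize(f,best[1],method='Nelder-Mead',options=dict(initial_simplex=[np.array(best[1])+d for d in np.array([[0,0,0],[3,0,0],[0,3,0],[0,0,.08]])],xatol=1e-3,fatol=1e-4))
    return r.x,-r.fun
E
python3 - <<'E'
from h import *
ct=cap('top');cs=cap('scene')
it=ct['img'].copy();is_=cs['img'].copy()
for n,x,y,a,z,b in [('d1',561,368,115,38,0),('d2',408,193,-3,38,0),('d3',476,-16,125,38,0),('cover',622,186,75,12,1),('pan',491,-305,-8,73,0)]:
    for nm,cc in [('top',[ct]),('scene',[cs]),('both',[ct,cs])]:
        p,v=fit(cc,x,y,np.radians(a),z,b); print(n,nm,np.round(p[:2],1),round(np.degrees(p[2]),1),round(v,1))
    for c,i in ((ct,it),(cs,is_)):
        cv2.polylines(i,[np.round(project(c,place(outline(),*p,z))*8).astype(int)],True,(255,0,0),1,cv2.LINE_AA,3)
cv2.imwrite('pics/fit_t.png',cv2.resize(it[150:330,140:520],None,fx=2.1,fy=2.1)[:,:,::-1]);cv2.imwrite('pics/fit_s.png',cv2.resize(is_[160:350,100:560],None,fx=1.7,fy=1.7)[:,:,::-1])
E
```

```text
d1 top [554.4 369.2] 121.5 13.1
d1 scene [559.1 369.1] 120.8 10.4
d1 both [556.5 369.6] 121.3 21.2
d2 top [409.1 189.6] -0.1 14.4
d2 scene [411.2 191.4] -2.0 10.9
d2 both [410.8 191. ] -1.9 24.1
d3 top [475.9 -18.8] 128.7 15.0
d3 scene [481.7 -19.7] 133.5 9.7
d3 both [478.2 -18.6] 130.1 22.0
cover top [623.8 188. ] 74.0 10.4
cover scene [622.2 187.7] 74.1 17.4
cover both [622.7 187.6] 74.0 27.3
pan top [ 491.6 -299.7] -7.0 14.7
pan scene [ 494.4 -301. ] -6.7 16.5
pan both [ 493.1 -300.2] -6.9 30.4
```

View pics/fit_t.png

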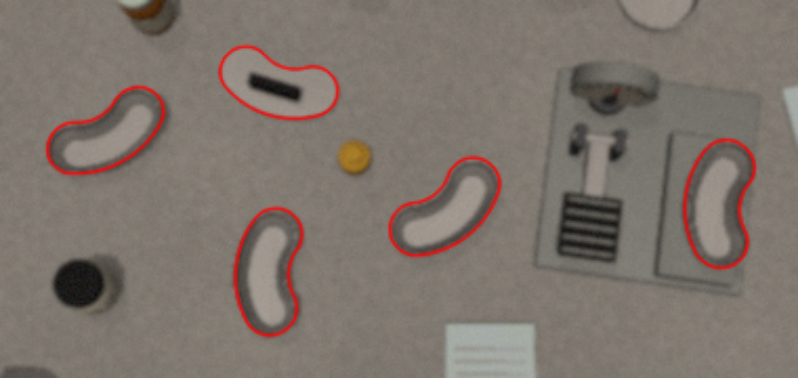

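View pics/fit_s.png

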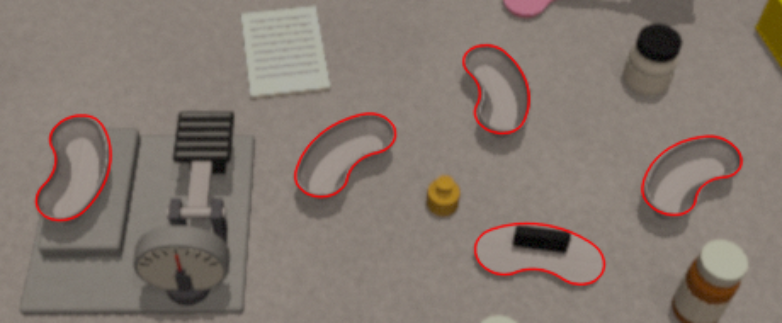

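```bash
python3 -m handwheel '{"translation": [[0.27,-0.26,0],[0.27,-0.26,0],[0.27,-0.26,0],[0.27,-0.26,0],[0.27,-0.26,0],[0.27,-0.26,0],[0.27,-0.26,0],[0.27,-0.26,0]], "twist": [-0.1,-0.1,-0.1,-0.1,-0.1,-0.1,-0.1,-0.1]}' 255; python3 - <<'E'
from h import *
for n in ['scene','top']:
    c=cap(n)
    for l in ['amber_a','jar','mortar','weight','treadle_pad']:
        for r in spot_point(n,l)[:3]: print(n,l,round(r['score'],2),np.round(tow(c,r['position'])).tolist())
E
```

```text
time: 2.15
tool_pos: [457.0, 189.8, 249.7]
tcp_rot: [-3.14, -0.005, 0.038]
contact_force: [0.3, 1.0, 0.0]
grip_width: 16.3
scene amber_a 0.97 [716.0, 340.0, -6.0]
scene amber_a 0.9 [768.0, 101.0, 2.0]
scene jar 0.92 [390.0, 389.0, 2.0]
scene mortar 0.58 [791.0, -132.0, 3.0]
scene mortar 0.52 [715.0, 336.0, -0.0]
scene weight 0.95 [548.0, 91.0, 1.0]
scene treadle_pad 0.71 [460.0, -166.0, 70.0]
top amber_a 0.74 [767.0, 96.0, -1.0]
top amber_a 0.72 [388.0, 388.0, 3.0]
top amber_a 0.56 [717.0, 334.0, 1.0]
top jar 0.86 [390.0, 390.0, 1.0]
top mortar 0.77 [788.0, -138.0, 2.0]
top weight 0.51 [545.0, 98.0, -6.0]
top treadle_pad 0.74 [467.0, -172.0, 65.0]
```

```bash
python3 -m handwheel '{"translation": [[0,-0.3,0],[0,-0.3,0],[0,-0.3,0],[0,-0.3,0],[0,-0.3,0],[0,-0.3,0],[0,-0.3,0],[0,-0.29,0]], "twist": [-0.0125,-0.0125,-0.0125,-0.0125,-0.0125,-0.0125,-0.0125,-0.0125]}' 255; python3 -m handwheel '{"translation": [[0,0,-0.2],[0,0,-0.2],[0,0,-0.2],[0,0,-0.2],[0,0,-0.1],[0,0,-0.05],[0,0,0],[0,0,0]], "twist": [0,0,0,0,0,0,0,0]}';python3 - <<'E'
from h import *
cap('scene','s1')
im=cv2.imread('pics/s1.png');cv2.imwrite('pics/s1c.png',cv2.resize(im[150:360,80:320],None,fx=3,fy=2.8))
E
```

```text
time: 3.75
tool_pos: [453.9, -171.3, 250.9]
tcp_rot: [-3.141, -0.009, -0.103]
contact_force: [0.1, 0.4, 0.2]
grip_width: 0.5
time: 4.75
tool_pos: [455.2, -173.2, 106.1]
tcp_rot: [3.14, -0.014, -0.104]
contact_force: [0.6, -0.0, -0.8]
grip_width: 0.6
```

View pics/s1c.png

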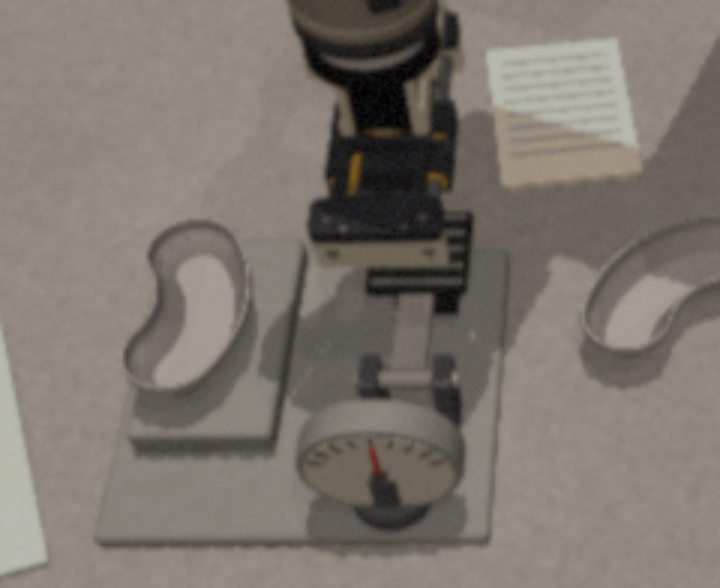

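```bash
python3 -m handwheel '{"translation": [[0,0.035,-0.05],[0,0,-0.05],[0,0,-0.05],[0,0,-0.05],[0,0,-0.03],[0,0,-0.03],[0,0,-0.02],[0,0,-0.02]], "twist": [0,0,0,0,0,0,0,0]}'
```

```text
time: 5.8
tool_pos: [457.6, -168.3, 62.4]
tcp_rot: [3.138, -0.022, -0.104]
contact_force: [-10.7, 5.3, 41.2]
grip_width: 0.4
```

```bash
python3 -m handwheel '{"translation": [[0,0,-0.01],[0,0,-0.01],[0,0,-0.01],[0,0,-0.01],[0,0,-0.01],[0,0,-0.01],[0,0,-0.01],[0,0,-0.01]], "twist": [0,0,0,0,0,0,0,0]}';python3 -m handwheel '{"translation": [[0,0,-0.01],[0,0,0.06],[0,0,0.1],[0,0,0.15],[0,0,0.2],[0,0,0.3],[0,0.05,0.3],[0,0.1,0.2]], "twist": [0,0,0,0,0,0,0,0]}' 0; python3 - <<'E'
from h import *
ct=cap('top','t2');cs=cap('scene','s2')
for n,x,y,a,z,b in [('d1',556,369,121,38,0),('d2',411,191,-2,38,0),('d3',478,-18,130,38,0),('cover',622,187,74,12,1),('pan',493,-300,-7,73,0)]:
    for nm,cc in [('top',[ct]),('scene',[cs])]:
        p,v=fit(cc,x,y,np.radians(a),z,b); print(n,nm,np.round(p[:2],1),round(np.degrees(p[2]),1),round(v,1))
E
```

```text
time: 6.8
tool_pos: [457.3, -168.2, 63.3]
tcp_rot: [3.135, -0.028, -0.103]
contact_force: [-7.4, 3.1, 23.1]
grip_width: 0.2
time: 7.8
tool_pos: [449.2, -143.6, 259.3]
tcp_rot: [3.141, -0.008, -0.104]
contact_force: [-0.2, 0.3, 0.4]
grip_width: 75.6
d1 top [554.4 369.2] 121.5 13.7
d1 scene [559.4 368.9] 121.0 10.8
d2 top [409.3 189.6] -0.2 15.0
d2 scene [411.2 191.4] -2.0 11.1
d3 top [475.9 -18.8] 128.9 15.8
d3 scene [481.8 -19.8] 133.5 10.1
cover top [623.7 188. ] 74.1 11.2
cover scene [622.2 187.5] 74.1 17.5
pan top [ 484.3 -312.4] -21.2 11.6
pan scene [ 494.3 -300.8] -6.6 16.8
```

View pics/s2.png

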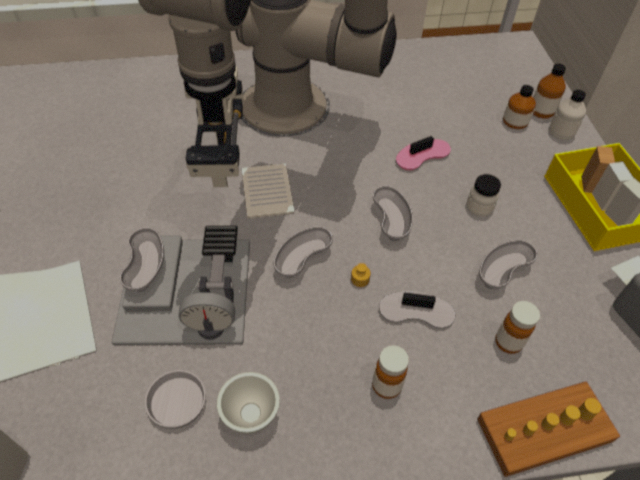

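```bash
python3 -m handwheel '{"translation": [[0.035,0.14,0],[0.035,0.14,0],[0.035,0.14,0],[0.035,0.14,-0.05],[0.035,0.14,-0.1],[0.02,0.14,-0.1],[0,0,-0.1],[0,0,0]], "twist": [0.085,0.085,0.085,0.085,0.085,0.085,0,0]}'; python3 - <<'E'
from h import *
c=cap('wrist','w3'); print(np.round(c['world_from_camera'],2))
for r in spot_point('wrist','dish_a'): print(r['score'],tow(c,r['position']))
E
```

```text
time: 8.9
tool_pos: [477.9, -14.3, 195.5]
tcp_rot: [-3.134, -0.003, 0.724]
contact_force: [-0.1, -0.2, -0.3]
grip_width: 91.9
[[ 7.5000e-01 -6.4000e-01 -1.9000e-01  4.2795e+02]
 [ 6.6000e-01  7.2000e-01  2.1000e-01  4.2510e+01]
 [ 0.0000e+00 -2.8000e-01  9.6000e-01  3.3277e+02]
 [ 0.0000e+00  0.0000e+00  0.0000e+00  1.0000e+00]]
```

View pics/w3.png

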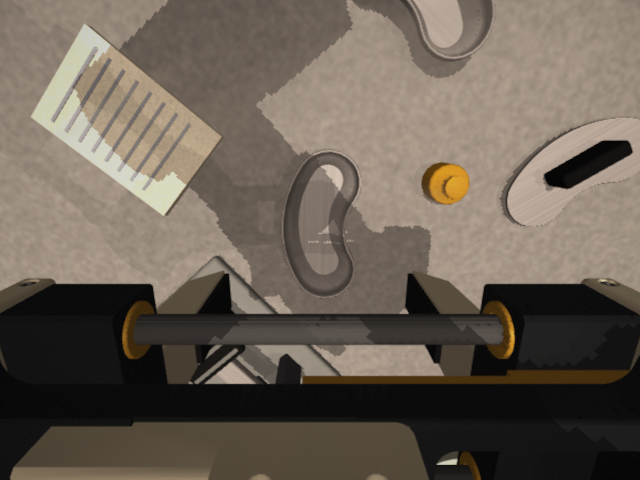

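```bash
cat > fw.py <<'E'
from h import *
def fw(cam,x,y,a,z,b,name,also=()):
    cc=[cap(k) for k in [cam]]
    p,v=fit(cc,x,y,np.radians(a),z,b,rng=12)
    i=cc[0]['img'].copy()
    cv2.polylines(i,[np.round(project(cc[0],place(outline(),*p,z))*8).astype(int)],True,(255,0,0),1,cv2.LINE_AA,3)
    cv2.imwrite('pics/%s.png'%name,i[:,:,::-1])
    print(cam,np.round(p[:2],1),round(np.degrees(p[2]),1),round(v,1))
E
python3 -c "
from fw import *
fw('wrist',478,-18.6,130,38,0,'fw3')"
```

```text
wrist [473.7 -18.6] 129.9 18.9
```

View pics/fw3.png

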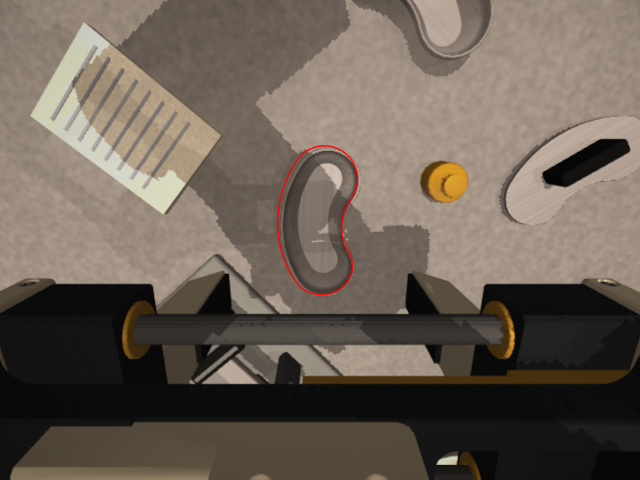

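```bash
python3 -c "
import cv2
im=cv2.imread('pics/w3.png');cv2.imwrite('pics/w3c.png',cv2.resize(im[140:310,240:400],None,fx=4,fy=3.5,interpolation=cv2.INTER_CUBIC))"
```

```text
(no output)
```

View pics/w3c.png

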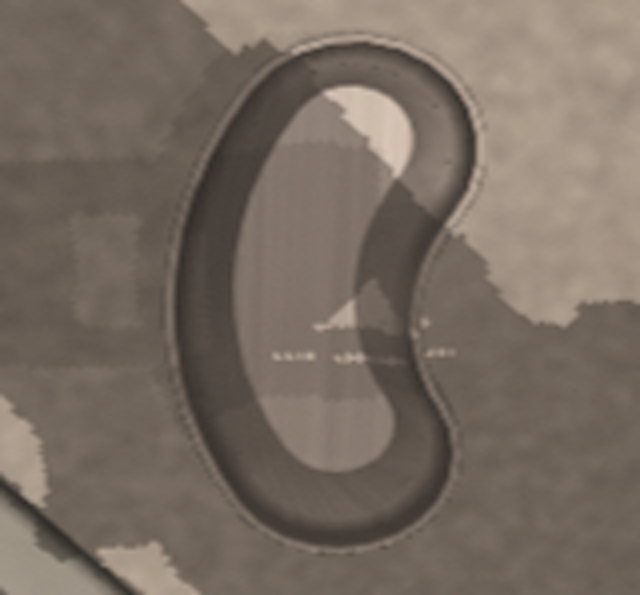

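```bash
python3 -m handwheel '{"translation": [[0,-0.029,-0.15],[0,0,-0.2],[0,0,-0.2],[0,0,-0.2],[0,0,-0.1],[0,0,-0.05],[0,0,-0.02],[0,0,0]], "twist": [-0.016,0,0,0,0,0,0,0]}'
```

```text
time: 10.05
tool_pos: [483.8, -22.8, 60.9]
tcp_rot: [3.134, -0.015, 0.693]
contact_force: [0.0, 0.3, 0.2]
grip_width: 91.8
```

```bash
python3 -m handwheel '{"translation": [[-0.02,0.014,-0.03],[-0.019,0.014,-0.02],[0,0,-0.01],[0,0,0],[0,0,0],[0,0,0],[0,0,0],[0,0,0]], "twist": [0,0,0,0,0,0,0,0]}'; python3 - <<'E'
from h import *
cap('scene','s3')
im=cv2.imread('pics/s3.png');cv2.imwrite('pics/s3c.png',cv2.resize(im[150:330,200:400],None,fx=4,fy=3.3))
E
```

```text
time: 11.05
tool_pos: [478.4, -18.4, 52.7]
tcp_rot: [3.132, -0.017, 0.693]
contact_force: [0.1, 0.5, 0.5]
grip_width: 91.9
```

View pics/s3c.png

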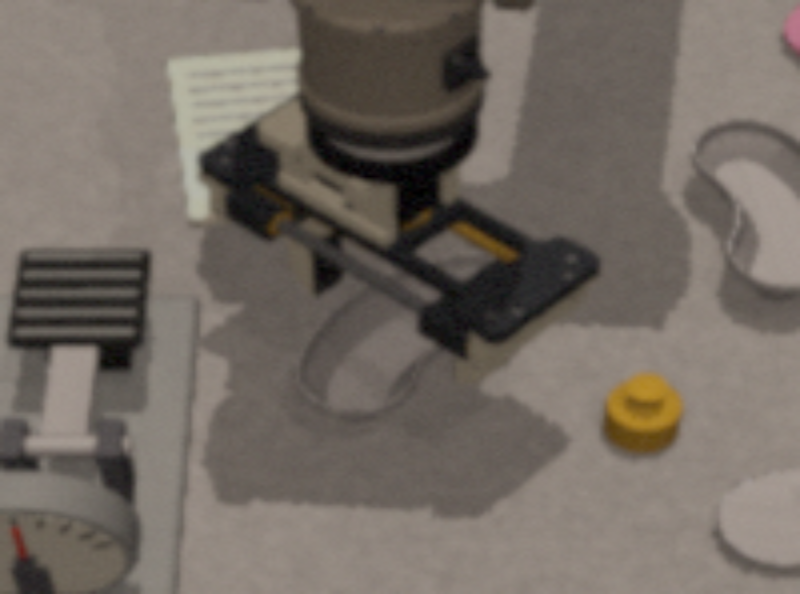

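```bash
python3 -m handwheel '{"translation": [[0,0,-0.008],[0,0,0],[0,0,0],[0,0,0],[0,0,0],[0,0,0],[0,0,0],[0,0,0]], "twist": [0,0,0,0,0,0,0,0]}' 255; python3 -m handwheel '{"translation": [[0,0,0.0],[0,0,0.05],[0,0,0.1],[0,0,0.2],[0,0,0.2],[0,0,0.2],[0,0,0.15],[0,0,0]], "twist": [0,0,0,0,0,0,0,0]}'; python3 -c "
from h import *
cap('wrist','w4');cap('scene','s4');im=cv2.imread('pics/s4.png');cv2.imwrite('pics/s4c.png',cv2.resize(im[100:330,180:440],None,fx=3,fy=2.6))"
```

```text
time: 12.1
tool_pos: [478.4, -18.4, 51.4]
tcp_rot: [3.132, -0.017, 0.693]
contact_force: [0.0, 0.2, 0.2]
grip_width: 58.3
time: 13.1
tool_pos: [476.8, -18.0, 192.2]
tcp_rot: [3.133, -0.016, 0.693]
contact_force: [-0.6, -0.5, -1.7]
grip_width: 58.1
```

View pics/s4c.png

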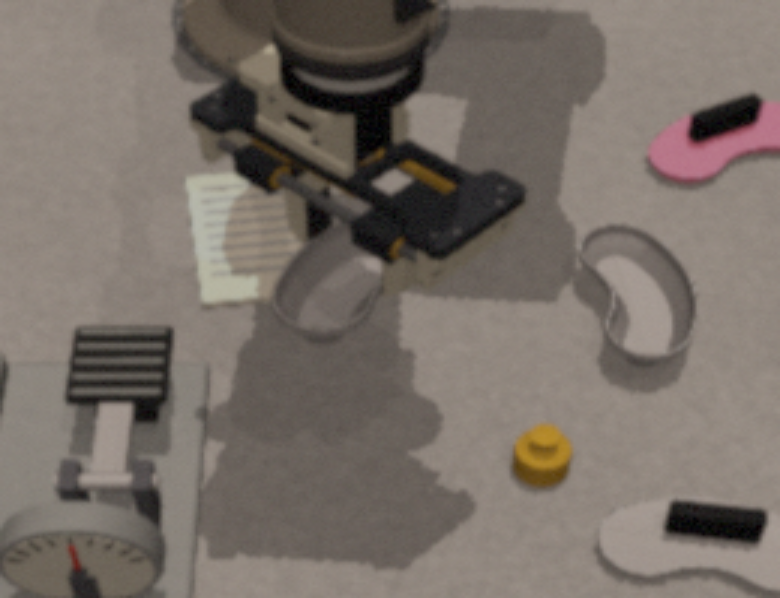

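View pics/w4.png

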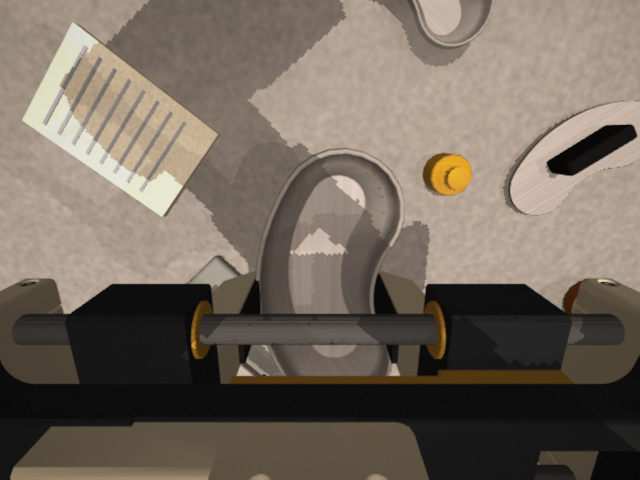

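```bash
cat > held.py <<'E'
from h import *
def held(zt,yoff=90,name='held'):
    c=cap('wrist'); o=get_obs(); x,y,z=o['tool_pos']; a=o['tcp_rot'][2]+np.radians(yoff)
    i=c['img'].copy()
    for dx,col in ((-4,(255,255,0)),(0,(255,0,0)),(4,(0,0,255))):
        W=place(outline(),x+dx*np.cos(a),y+dx*np.sin(a),a,z+zt)
        q=project(c,W)
        cv2.polylines(i,[np.round(q*8).astype(int)],True,col,1,cv2.LINE_AA,3)
    cv2.imwrite('pics/%s.png'%name,cv2.resize(i[100:320,200:460],None,fx=3,fy=2.7,interpolation=cv2.INTER_CUBIC)[:,:,::-1])
E
python3 -c "
from held import *
held(-13.2,name='h1')"
```

```text
(no output)
```

View pics/h1.png

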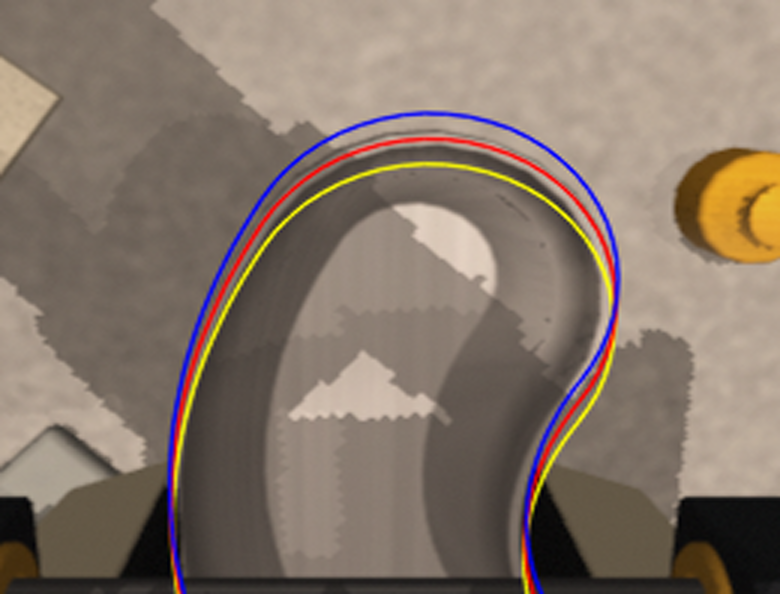

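```bash
python3 -m handwheel '{"translation": [[0.006,-0.12,0],[0.006,-0.12,0],[0.006,-0.12,0],[0.006,-0.12,0],[0.006,-0.12,0],[0.006,-0.12,0],[0.006,-0.12,0],[0.006,-0.12,0]], "twist": [-0.1,-0.1,-0.1,-0.1,-0.1,-0.1,-0.1,-0.1]}';python3 -m handwheel '{"translation": [[0.006,-0.12,0],[0.006,-0.12,0],[0.006,-0.12,0],[0.006,-0.12,0],[0.006,-0.12,0],[0.006,-0.12,0],[0.006,-0.12,0],[0,0,0]], "twist": [-0.1,-0.1,-0.1,-0.1,-0.1,-0.1,-0.1,0]}'; python3 -c "
from held import *
held(-13.2,name='h2')
cap('wrist','w5')"
```

```text
time: 14.25
tool_pos: [477.1, -163.1, 178.0]
tcp_rot: [-3.139, 0.008, -0.602]
contact_force: [0.3, 0.4, -2.7]
grip_width: 57.9
time: 15.25
tool_pos: [478.4, -291.1, 164.7]
tcp_rot: [3.129, 0.026, -1.741]
contact_force: [-0.4, 0.7, -2.1]
grip_width: 57.9
```

View pics/h2.png

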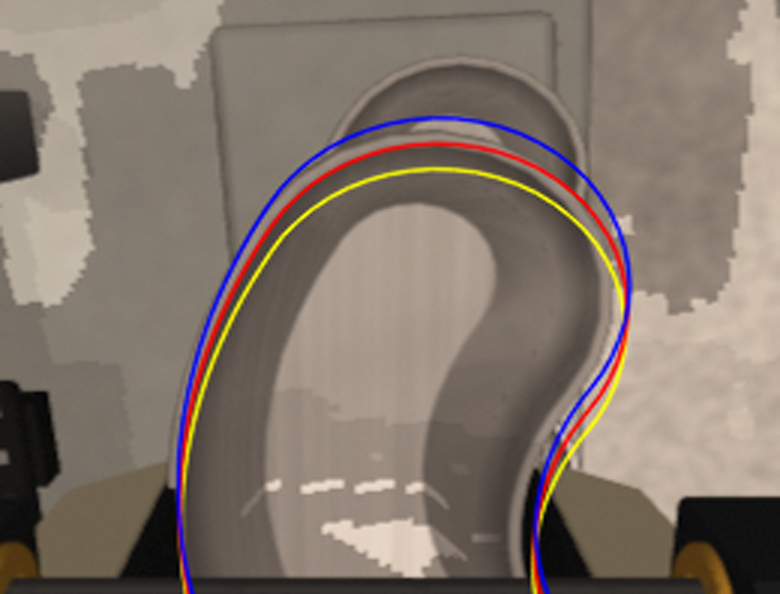

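View pics/w5.png

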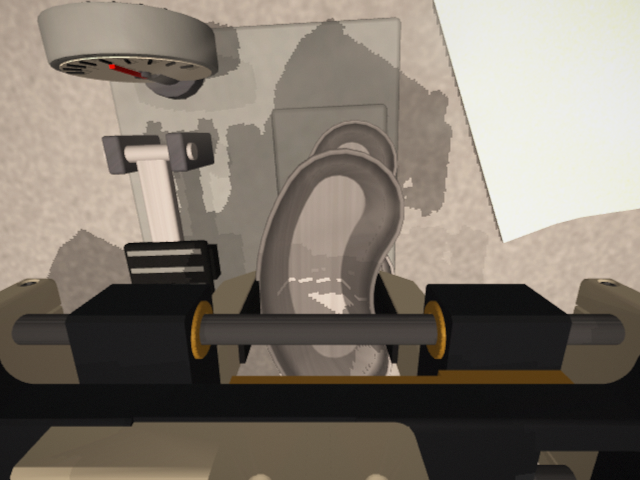

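```bash
cat > held.py <<'E'
from h import *
from scipy.spatial.transform import Rotation as Ro
def held(zt,name='held',pan=None,zp=73,h=38,dxs=(0,),crop=True,loose=None):
    """zt: dish origin distance below TCP along tool axis"""
    c=cap('wrist'); o=get_obs(); p=np.array(o['tool_pos']); Rt=Ro.from_euler('xyz',o['tcp_rot']).as_matrix()
    P=outline(); i=c['img'].copy()
    for dx in dxs:
        # tool: z down, x jaw = dish -y?? dish yaw=tool yaw+90 : dish x = tool -y (z down) , dish y = -tool x
        L=np.c_[-P[:,1],-(P[:,0]+dx),np.full(len(P),zt-h)]
        q=project(c,p+L@Rt.T)
        cv2.polylines(i,[np.round(q*8).astype(int)],True,(255,0,0),1,cv2.LINE_AA,3)
    o3=p+Rt@np.array([0,0,zt]); dx=-Rt[:,1]; print('tcp',np.round(p,1),'dish origin at',np.round(o3,1),'yaw',round(np.degrees(np.arctan2(dx[1],dx[0])),1),'xslope',round(dx[2],3),'yslope',round(-Rt[2,0],3))
    if pan is not None:
        q=project(c,place(P,pan[0],pan[1],np.radians(pan[2]),zp)); cv2.polylines(i,[np.round(q*8).astype(int)],True,(0,0,255),1,cv2.LINE_AA,3)
    if crop: i=cv2.resize(i[60:320,200:460],None,fx=3,fy=2.3,interpolation=cv2.INTER_CUBIC)
    cv2.imwrite('pics/%s.png'%name,i[:,:,::-1])
E
python3 -m handwheel '{"translation": [[0.03,-0.02,0],[0.03,-0.02,0.02],[0.03,-0.02,0.02],[0,0,0.01],[0,0,0],[0,0,0],[0,0,0],[0,0,0]], "twist": [0.016,0.016,0,0,0,0,0,0]}';python3 -c "
from held import *
held(51.4,name='h3',pan=(493.1,-300.2,-6.9))"
```

```text
time: 16.35
tool_pos: [493.1, -297.2, 173.0]
tcp_rot: [3.129, 0.027, -1.677]
contact_force: [-0.7, -0.2, -2.0]
grip_width: 57.8
tcp [ 493.1 -297.2  173. ] dish origin at [ 492.6 -295.7  121.6] yaw -6.1 xslope -0.013 yslope 0.027
```

View pics/h3.png

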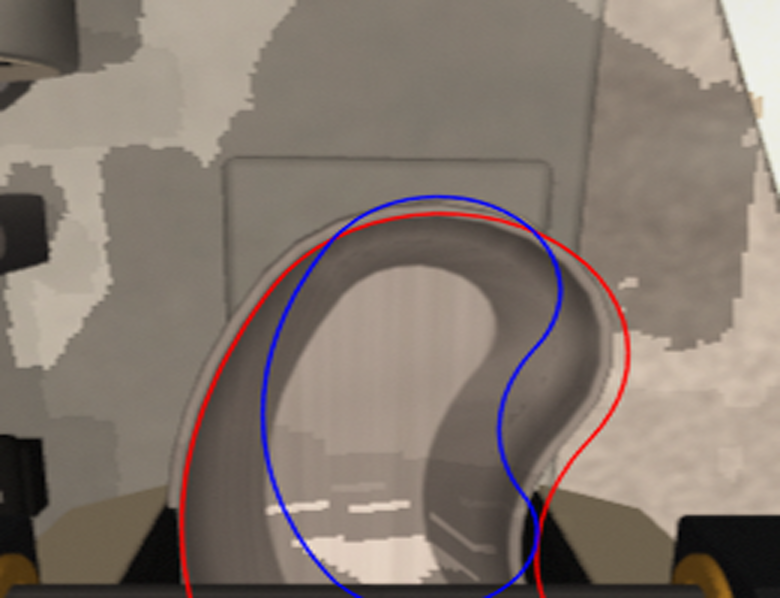

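```bash
cat >> held.py <<'E'
def sheld(zt,name,pan=None,zp=73,h=38,cam='scene',box=(190,60,330,340)):
    c=cap(cam); o=get_obs(); p=np.array(o['tool_pos']); Rt=Ro.from_euler('xyz',o['tcp_rot']).as_matrix()
    P=outline(); i=c['img'].copy(); raw=i.copy()
    L=np.c_[-P[:,1],-(P[:,0]),np.full(len(P),zt-h)]
    q=project(c,p+L@Rt.T); cv2.polylines(i,[np.round(q*8).astype(int)],True,(255,0,0),1,cv2.LINE_AA,3)
    if pan is not None:
        q=project(c,place(P,pan[0],pan[1],np.radians(pan[2]),zp)); cv2.polylines(i,[np.round(q*8).astype(int)],True,(0,0,255),1,cv2.LINE_AA,3)
    x0,y0,x1,y1=box
    f=min(400/(x1-x0),600/(y1-y0))
    cv2.imwrite('pics/%s.png'%name,np.hstack([cv2.resize(k[y0:y1,x0:x1],None,fx=f,fy=f,interpolation=cv2.INTER_CUBIC) for k in (raw,i)])[:,:,::-1])
E
python3 -c "
from held import *
sheld(51.4,'sh1',(493.1,-300.2,-6.9),box=(80,190,220,330))"
```

```text
(no output)
```

View pics/sh1.png

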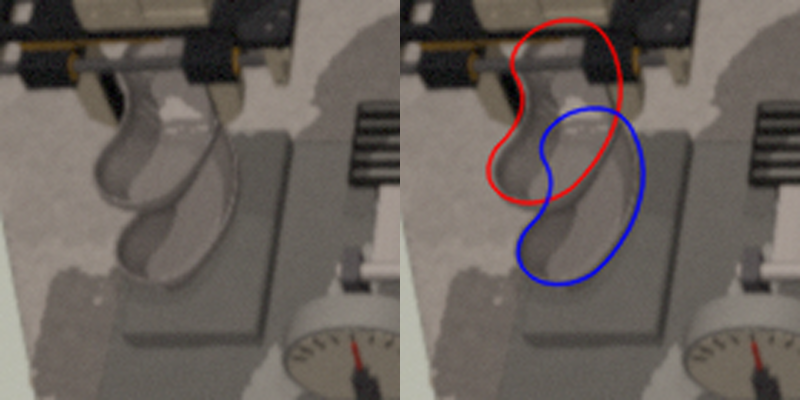

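```bash
cat >> held.py <<'E'
from scipy.ndimage import map_coordinates
from scipy.optimize import minimize
def pfit(c,x,y,yaw,z,sel,w=1.5,rng=8,fixyaw=False,absg=True):
    im=cv2.GaussianBlur(c['img'].astype(np.float32).mean(2),(0,0),.8)
    P=outline(); m=sel(P); A=outline(w)[m];B=outline(-w)[m];O=P[m]
    def f(p):
        q=(p[0],p[1],yaw if fixyaw else p[2])
        s=[map_coordinates(im,project(c,place(k,*q,z))[:,::-1].T,order=1) for k in (A,O,B)]
        # thin rim line: bright or edge
        g=np.abs(s[0]-s[2]); return -np.mean(np.clip(g,0,25))
    best=min(((f((x+a,y+b,yaw+t)),(x+a,y+b,yaw+t)) for a in np.arange(-rng,rng+1,2.) for b in np.arange(-rng,rng+1,2.) for t in ([0] if fixyaw else np.radians([-4,-2,0,2,4]))),key=lambda k:k[0])
    r=minimize(f,best[1],method='Nelder-Mead',options=dict(initial_simplex=[np.array(best[1])+d for d in np.array([[0,0,0],[1,0,0],[0,1,0],[0,0,.03]])],xatol=1e-3,fatol=1e-4))
    return r.x,-r.fun
def draw(c,ps,box,name):
    i=c['img'].copy()
    for p,z,col in ps: cv2.polylines(i,[np.round(project(c,place(outline(),*p,z))*8).astype(int)],True,col,1,cv2.LINE_AA,3)
    x0,y0,x1,y1=box; f=min(400/(x1-x0),600/(y1-y0))
    cv2.imwrite('pics/%s.png'%name,np.hstack([cv2.resize(k[y0:y1,x0:x1],None,fx=f,fy=f,interpolation=cv2.INTER_CUBIC) for k in (c['img'],i)])[:,:,::-1])
E
cat > rel.py <<'E'
from held import *
import sys
def go(zt,zp,name,xmin=20,pan0=(494.4,-301,-6.7),box=(80,190,220,330)):
    o=get_obs(); p=o['tool_pos']; zr=p[2]-zt+38
    for cam,pan in (('scene',pan0),):
        c=cap(cam)
        for fy in (True,False):
            h,v=pfit(c,p[0],p[1],o['tcp_rot'][2]+np.pi/2,zr,lambda P:P[:,0]>xmin,fixyaw=fy)
            if fy: h[2]=o['tcp_rot'][2]+np.pi/2
            print(cam,'held',np.round(h[:2],1),round(np.degrees(h[2]),1),round(v,1),'minus tcp',np.round(h[:2]-p[:2],1))
        g,v=pfit(c,*pan[:2],np.radians(pan[2]),zp,lambda P:P[:,0]>0)
        print(cam,'pan now',np.round(g[:2],1),round(np.degrees(g[2]),1),round(v,1))
        draw(c,[(h,zr,(255,0,0)),(g,zp,(0,0,255))],box,name)
    print('tcp',np.round(p,1),np.round(o['tcp_rot'],3))
E
python3 -c "
from rel import *
go(51.4,73,'r1')"
```

```text
scene held [ 494.7 -294.9] -6.1 15.8 minus tcp [1.6 2.4]
scene held [ 492.1 -299. ] 1.8 16.8 minus tcp [-1.  -1.8]
scene pan now [ 489.4 -303.5] -4.1 13.9
tcp [ 493.1 -297.2  173. ] [ 3.129  0.027 -1.677]
```

View pics/r1.png

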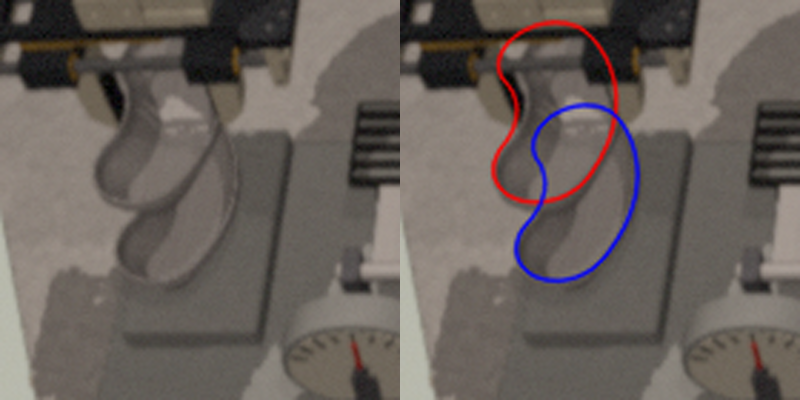

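```bash
python3 - <<'E'
from h import *
c=cap('wrist','w6')
a=cv2.imread('pics/w4.png');b=cv2.imread('pics/w6.png')
k=np.hstack([cv2.resize(x[130:330,220:430],(400,560),interpolation=cv2.INTER_CUBIC) for x in (a,b)])
for y in range(0,560,56): cv2.line(k,(0,y),(799,y),(0,255,255),1)
for x in range(0,800,50): cv2.line(k,(x,0),(x,559),(0,255,255),1)
cv2.imwrite('pics/cmp1.png',k)
# camera in tool frame at both: 
from scipy.spatial.transform import Rotation as Ro
o=get_obs();R=Ro.from_euler('xyz',o['tcp_rot']).as_matrix();M=np.array(c['world_from_camera'])
print(np.round(R.T@(M[:3,3]-o['tool_pos']),2),np.round(Ro.from_matrix(R.T@M[:3,:3]).as_euler('xyz',degrees=True),2))
E
```

```text
[  -0.72  -76.72 -136.76] [1.6362e+02 3.0000e-02 7.0000e-02]
```

View pics/cmp1.png

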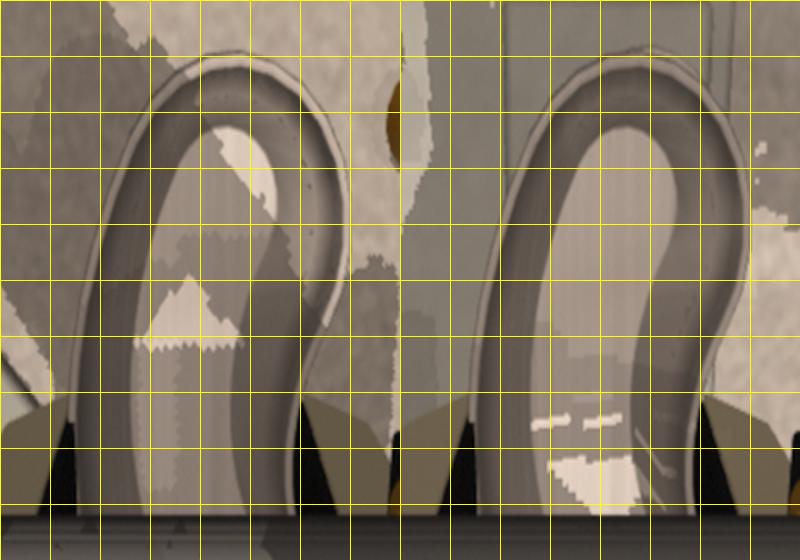

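```bash
python3 - <<'E'
from h import *
from scipy.spatial.transform import Rotation as Ro
R=Ro.from_euler('xyz',[-3.134,-.003,.724]).as_matrix()
print(R.T@(np.array([427.95,42.51,332.77])-[477.9,-14.3,195.5]))
R=Ro.from_euler('xyz',[-3.141,.002,1.327]).as_matrix()
print(R.T@(np.array([52.98,528.58,385.53])-[126.601,509.133,248.052]))
o=get_obs()
print(np.round(o['tcp_rot'],4),np.round(o['joint_positions'],4))
R=Ro.from_euler('xyz',o['tcp_rot']).as_matrix()
# where jaw-fixed point projects: tool origin for M
c=cap('wrist');o=get_obs();print(np.round(o['tool_pos'],2),np.round(o['tcp_rot'],4))
R=Ro.from_euler('xyz',o['tcp_rot']).as_matrix();print(project(c,np.array([o['tool_pos']+R@np.array([0,0,13.])])))
M=np.array(c['world_from_camera']);print(np.round(Ro.from_matrix(R.T@M[:3,:3]).as_rotvec(),3))
E
```

```text
[   0.62134081  -76.68615853 -136.69044782]
[   0.82570964  -76.21966776 -137.43477866]
[ 3.1289  0.027  -1.677 ] [-0.6836  0.5133  1.4704  0.017   1.1833  0.9866]
[ 493.2  -297.22  173.01] [ 3.1289  0.027  -1.6769]
[[319.41792163 298.09899307]]
[ 2.856e+00  2.000e-03 -1.000e-03]
```

```bash
python3 -m handwheel '{"translation": [[0,-0.015,-0.06],[0,-0.015,-0.06],[0,0,-0.06],[0,0,-0.05],[0,0,-0.03],[0,0,-0.02],[0,0,0],[0,0,0]], "twist": [-0.009,0,0,0,0,0,0,0]}';python3 -c "
from rel import *
go(51.4,73,'r2')"
```

```text
time: 17.6
tool_pos: [492.9, -301.9, 127.4]
tcp_rot: [3.128, 0.028, -1.692]
contact_force: [0.2, -0.0, -1.3]
grip_width: 58.0
scene held [ 494.9 -299.6] -7.0 15.2 minus tcp [1.9 2.3]
scene held [ 493.9 -302.9] -1.7 16.2 minus tcp [ 1. -1.]
scene pan now [ 489.5 -303.5] -4.8 8.3
tcp [ 492.9 -301.9  127.4] [ 3.128  0.028 -1.692]
```

View pics/r2.png

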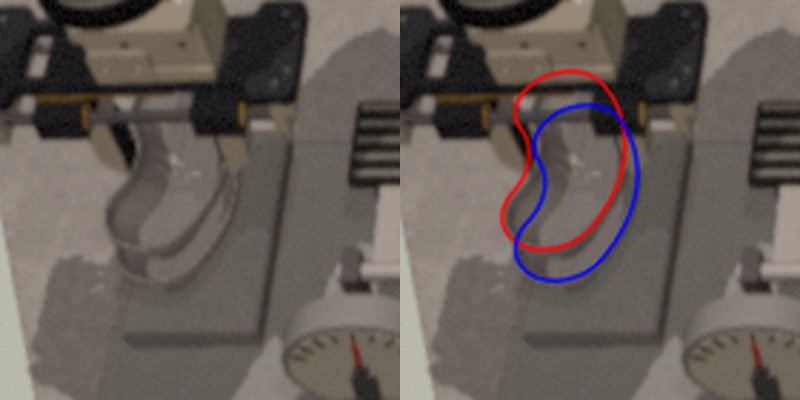

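```bash
python3 -m handwheel '{"translation": [[0,-0.006,-0.04],[0,0,-0.03],[0,0,-0.03],[0,0,-0.03],[0,0,-0.02],[0,0,-0.02],[0,0,-0.01],[0,0,0]], "twist": [0,0,0,0,0,0,0,0]}'
```

```text
time: 18.65
tool_pos: [492.2, -305.5, 101.3]
tcp_rot: [3.129, 0.022, -1.692]
contact_force: [-2.5, -0.3, 0.8]
grip_width: 57.7
```

```bash
python3 -m handwheel '{"translation": [[0.003,0.015,0],[0,0,-0.01],[0,0,-0.01],[0,0,-0.005],[0,0,0],[0,0,0],[0,0,0],[0,0,0]], "twist": [0,0,0,0,0,0,0,0]}';python3 -c "
from h import *
cap('wrist','w7');c=cap('scene','s7');im=c['img'][190:330,80:250];cv2.imwrite('pics/s7c.png',cv2.resize(im,None,fx=4.5,fy=4,interpolation=cv2.INTER_CUBIC)[:,:,::-1])"
```

```text
time: 19.65
tool_pos: [491.9, -305.7, 99.8]
tcp_rot: [3.13, 0.017, -1.693]
contact_force: [-3.1, -1.6, 3.3]
grip_width: 58.2
```

View pics/s7c.png

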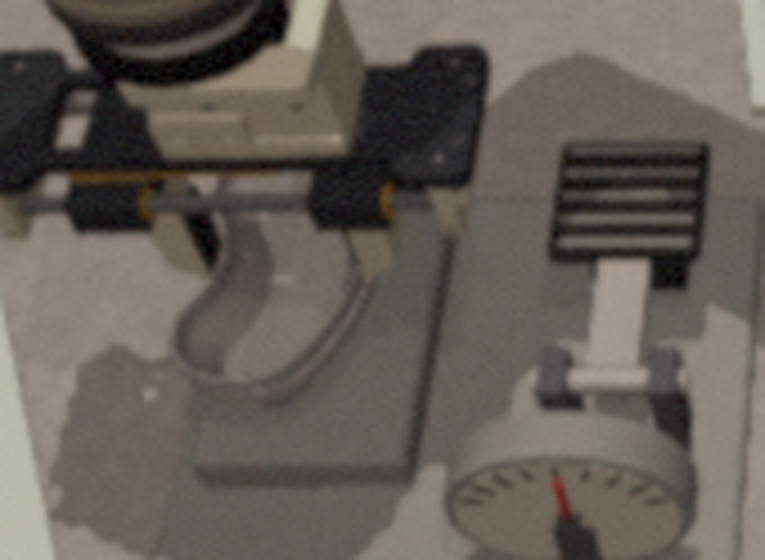

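View pics/w7.png

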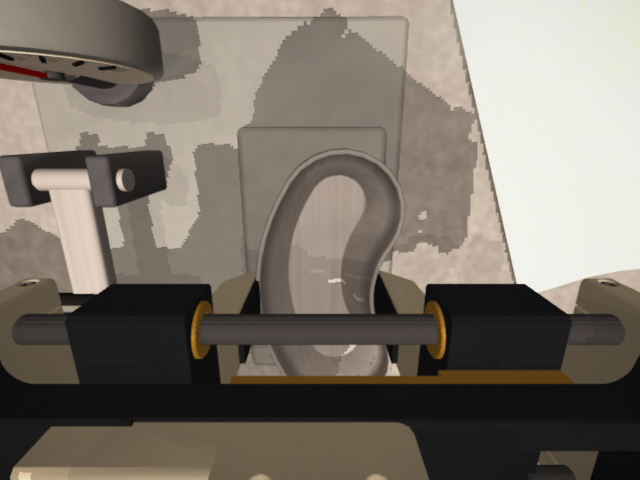

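```bash
python3 -m handwheel '{"translation": [[0,0,0],[0,0,0],[0,0,0],[0,0,0],[0,0,0],[0,0,0.05],[0,0,0.1],[0,0,0.2]], "twist": [0,0,0,0,0,0,0,0]}' 0;python3 -m handwheel '{"translation": [[0,0.1,0.25],[-0.1,0.2,0.3],[-0.2,0.25,0.2],[-0.2,0.3,0],[-0.2,0.3,0],[0,0.3,0],[0,0.3,0],[0,0,0]], "twist": [0,0,0,0,0,0,0,0]}'; python3 - <<'E'
from h import *
cs=cap('scene','s8');ct=cap('top','t8')
a=cv2.resize(cs['img'][190:330,80:250],(400,330),interpolation=cv2.INTER_CUBIC);b=cv2.resize(ct['img'][170:310,390:560],(400,330),interpolation=cv2.INTER_CUBIC)
cv2.imwrite('pics/c8.png',np.hstack([a,b])[:,:,::-1])
for n,x,y,a,z,b in [('d1',556,369,121,38,0),('d2',411,191,-2,38,0),('cover',622,187,74,12,1),('nest',493,-300,-7,85,0)]:
    for nm,cc in [('top',[ct]),('scene',[cs]),('both',[ct,cs])]:
        p,v=fit(cc,x,y,np.radians(a),z,b); print(n,nm,np.round(p[:2],1),round(np.degrees(p[2]),1),round(v,1))
E
```

```text
time: 20.75
tool_pos: [491.8, -303.7, 152.2]
tcp_rot: [3.127, 0.021, -1.693]
contact_force: [0.8, 0.9, 0.3]
grip_width: 91.8
time: 21.75
tool_pos: [383.8, -35.4, 280.5]
tcp_rot: [-3.135, 0.014, -1.695]
contact_force: [0.3, -0.3, 0.8]
grip_width: 91.7
d1 top [554.3 369.2] 121.5 13.4
d1 scene [559.2 369.1] 120.9 10.6
d1 both [556.4 369.6] 121.3 21.6
d2 top [409.1 189.6] -0.1 14.7
d2 scene [411.3 191.4] -2.1 10.9
d2 both [410.8 190.9] -1.9 24.4
cover top [623.7 188. ] 74.0 10.7
cover scene [622.2 187.7] 74.1 17.5
cover both [622.8 187.6] 74.0 27.7
nest top [ 493.3 -299.5] -8.3 13.0
nest scene [ 495.7 -300.7] -8.0 16.2
nest both [ 495.1 -300.6] -7.5 29.1
```

View pics/c8.png

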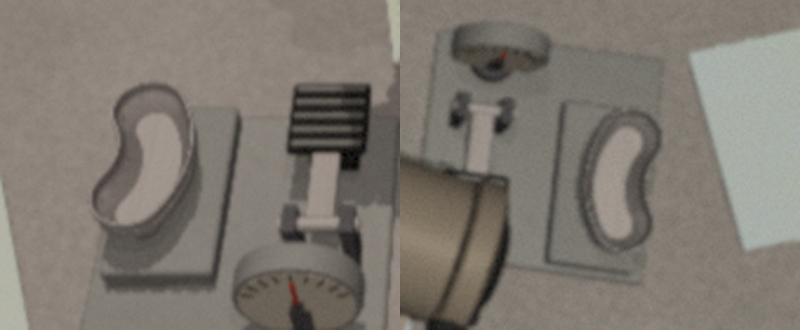

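```bash
python3 -m handwheel '{"translation": [[0.025,0.21,0],[0.025,0.21,0],[0.025,0.21,0],[0.025,0.22,-0.1],[0.025,0.22,-0.2],[0.025,0.22,-0.2],[0.02,0.22,-0.15],[0,0,0]], "twist": [0.008,0.008,0.008,0.008,0.008,0.008,0.008,0]}'; python3 -c "
from held import *
c=cap('wrist','w9');p,v=fit([c],411,191,np.radians(-2),38,0);print(np.round(p[:2],1),np.degrees(p[2]),v)
draw(c,[(p,38,(255,0,0)),((410.8,191,np.radians(-1.9)),38,(0,0,255))],(220,120,420,320),'w9c')"
```

```text
time: 22.85
tool_pos: [416.5, 186.1, 182.6]
tcp_rot: [-3.128, 0.01, -1.623]
contact_force: [-0.0, 0.2, 1.2]
grip_width: 91.6
[409.  193.8] -1.429541584397389 19.532230377197266
```

View pics/w9c.png

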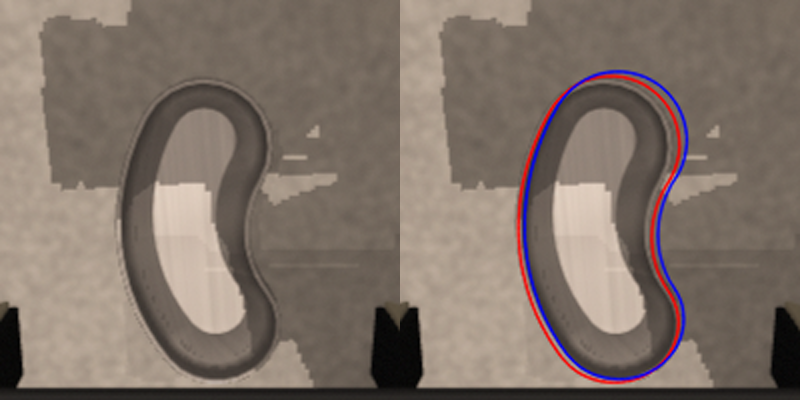

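```bash
python3 -m handwheel '{"translation": [[-0.045,0.04,-0.15],[0,0,-0.2],[0,0,-0.2],[0,0,-0.15],[0,0,-0.07],[0,0,-0.03],[0,0,0],[0,0,0]], "twist": [0.016,0,0,0,0,0,0,0]}'
```

```text
time: 23.9
tool_pos: [418.8, 184.2, 67.7]
tcp_rot: [-3.111, 0.013, -1.609]
contact_force: [0.5, -0.3, -0.7]
grip_width: 91.7
```

```bash
python3 -m handwheel '{"translation": [[-0.02,0.02,-0.0],[-0.02,0.02,-0.02],[-0.02,0.018,-0.04],[0,0,-0.03],[0,0,-0.01],[0,0,0],[0,0,0],[0,0,0]], "twist": [0.008,0,0,0,0,0,0,0]}'
```

```text
time: 24.9
tool_pos: [409.4, 193.9, 52.5]
tcp_rot: [-3.109, 0.013, -1.594]
contact_force: [-0.3, -0.5, -0.2]
grip_width: 91.6
```

```bash
python3 -m handwheel '{"translation": [[0,-0.003,-0.003],[0,0,0],[0,0,0],[0,0,0],[0,0,0],[0,0,0],[0,0,0],[0,0,0]], "twist": [0,0,0,0,0,0,0,0]}' 255; python3 -m handwheel '{"translation": [[0,0,0.0],[0,0,0.05],[0,0,0.1],[0,0,0.2],[0,0,0.2],[0,0,0.2],[0,0,0.15],[0,0,0]], "twist": [0,0,0,0,0,0,0,0]}'; python3 -c "
from held import *
held(52.2,name='h10')"
```

```text
time: 25.9
tool_pos: [409.6, 193.3, 52.2]
tcp_rot: [-3.109, 0.013, -1.594]
contact_force: [0.2, -0.4, -0.7]
grip_width: 57.9
time: 26.9
tool_pos: [407.9, 193.0, 192.8]
tcp_rot: [-3.111, 0.013, -1.594]
contact_force: [-0.0, 0.7, -1.2]
grip_width: 57.9
tcp [407.2 192.8 191.8] dish origin at [408.8 193.4 139.6] yaw -1.4 xslope 0.029 yslope 0.012
```

View pics/h10.png

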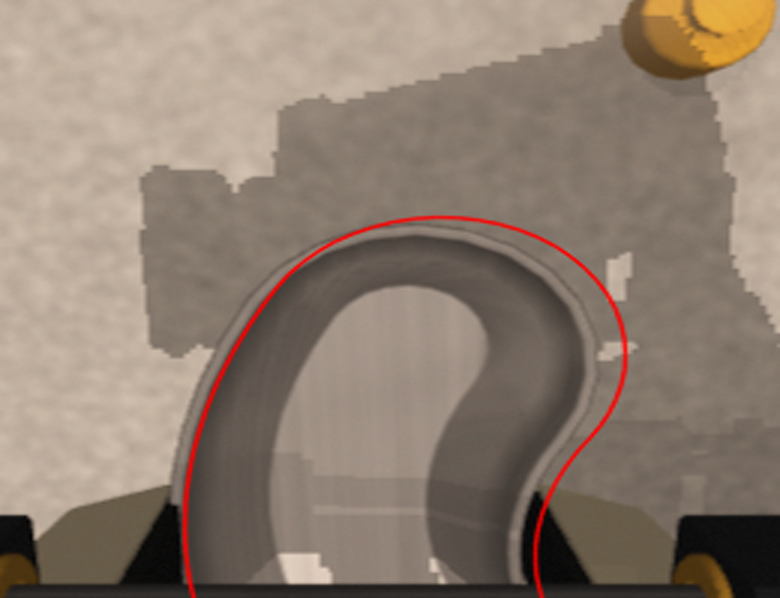

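```bash
python3 - <<'E'
from h import *
c=cap('wrist','w10')
a=cv2.imread('pics/w6.png');b=cv2.imread('pics/w10.png')
k=np.hstack([cv2.resize(x[130:330,220:430],(400,560),interpolation=cv2.INTER_CUBIC) for x in (a,b)])
for y in range(0,560,56): cv2.line(k,(0,y),(799,y),(0,255,255),1)
for x in range(0,800,50): cv2.line(k,(x,0),(x,559),(0,255,255),1)
cv2.imwrite('pics/cmp2.png',k)
E
```

```text
(no output)
```

View pics/cmp2.png

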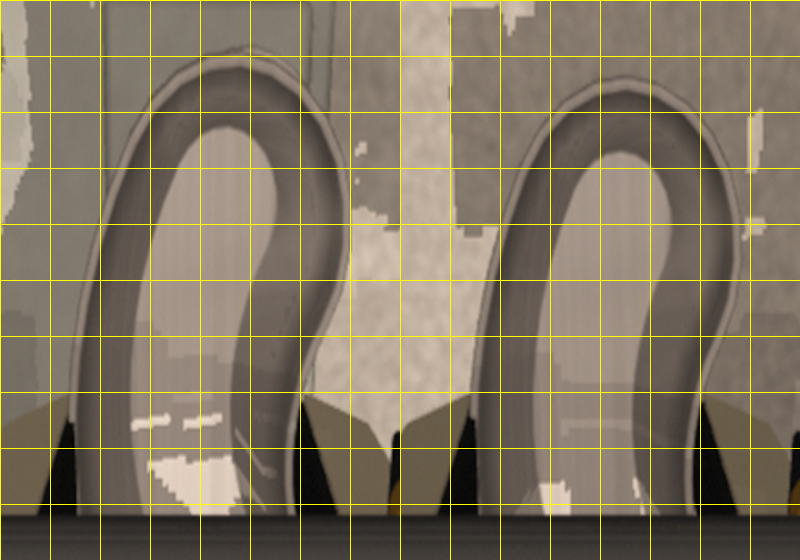

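```bash
python3 -m handwheel '{"translation": [[0.03,-0.15,0.02],[0.04,-0.22,0.01],[0.04,-0.25,0.01],[0.04,-0.25,0.01],[0.04,-0.25,0.01],[0.04,-0.25,0.01],[0.04,-0.25,0.01],[0.04,-0.25,0.01]], "twist": [-0.004,-0.004,-0.004,-0.004,-0.004,-0.004,-0.004,-0.004]}';python3 -m handwheel '{"translation": [[0.04,-0.25,0.01],[0.04,-0.25,0.01],[0.04,-0.25,0.01],[0.04,-0.25,0.01],[0.04,-0.15,0.01],[0.04,-0.15,0.01],[0.02,-0.05,0],[0,0,0]], "twist": [-0.004,-0.004,-0.004,-0.004,-0.004,-0.004,-0.004,0]}'
```

```text
time: 28.0
tool_pos: [447.5, -93.9, 193.6]
tcp_rot: [-3.136, 0.013, -1.641]
contact_force: [1.2, -0.4, -1.7]
grip_width: 57.7
time: 29.0
tool_pos: [482.1, -302.5, 189.0]
tcp_rot: [3.127, 0.025, -1.692]
contact_force: [-0.1, 0.6, -1.8]
grip_width: 58.2
```

```bash
python3 -m handwheel '{"translation": [[0.04,0,-0.08],[0.04,0,-0.08],[0.01,0,-0.08],[0,0,-0.08],[0,0,-0.07],[0,0,-0.04],[0,0,0],[0,0,0]], "twist": [0,0,0,0,0,0,0,0]}';python3 -c "
from h import *
cap('wrist','w11');c=cap('scene','s11');im=c['img'][190:330,80:250];cv2.imwrite('pics/s11c.png',cv2.resize(im,None,fx=4.5,fy=4,interpolation=cv2.INTER_CUBIC)[:,:,::-1])"
```

```text
time: 30.0
tool_pos: [496.1, -300.7, 119.8]
tcp_rot: [3.126, 0.025, -1.69]
contact_force: [-0.0, -1.2, -0.7]
grip_width: 58.4
```

View pics/s11c.png

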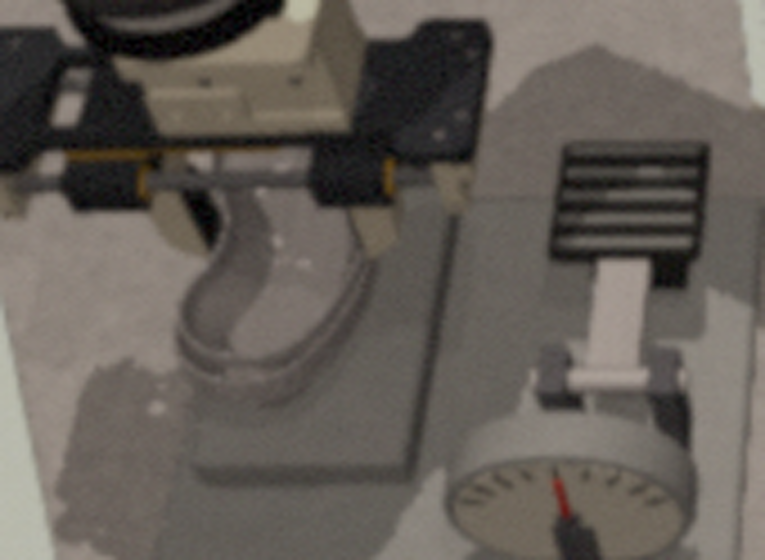

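View pics/w11.png

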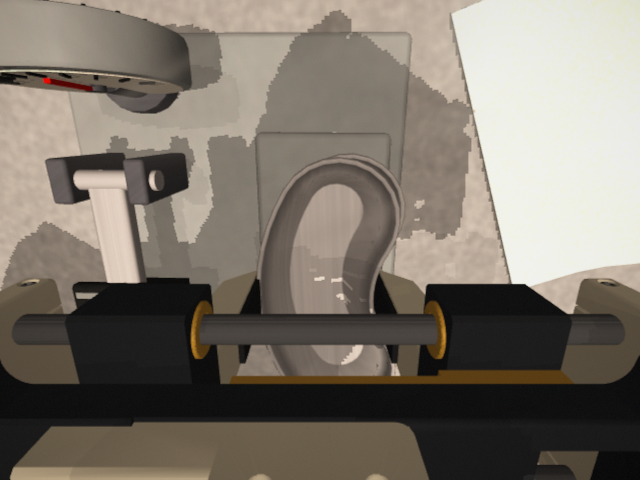

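```bash
python3 -m handwheel '{"translation": [[-0.008,-0.018,-0.02],[0,0,-0.02],[0,0,-0.01],[0,0,-0.005],[0,0,0],[0,0,0],[0,0,0],[0,0,0]], "twist": [0,0,0,0,0,0,0,0]}'
```

```text
time: 31.1
tool_pos: [495.0, -304.3, 112.3]
tcp_rot: [3.127, 0.023, -1.69]
contact_force: [-2.5, -1.8, 2.8]
grip_width: 57.8
```

```bash
python3 -m handwheel '{"translation": [[0,0,0],[0,0,0],[0,0,0],[0,0,0],[0,0,0],[0,0,0.05],[0,0,0.1],[0,0,0.2]], "twist": [0,0,0,0,0,0,0,0]}' 0;python3 -m handwheel '{"translation": [[0,0.1,0.25],[-0.1,0.2,0.3],[-0.2,0.25,0.2],[-0.2,0.3,0],[-0.1,0.3,0],[0,0.3,0],[0,0.3,0],[0.1,0.1,0]], "twist": [0.05,0.1,0.1,0.1,0.1,0.1,0.1,0.1]}'; python3 - <<'E'
from h import *
cs=cap('scene','s12');ct=cap('top','t12')
a=cv2.resize(cs['img'][190:330,80:250],(400,330),interpolation=cv2.INTER_CUBIC);b=cv2.resize(ct['img'][170:310,390:560],(400,330),interpolation=cv2.INTER_CUBIC)
cv2.imwrite('pics/c12.png',np.hstack([a,b])[:,:,::-1])
for n,x,y,a,z,b in [('d1',556,369,121,38,0),('cover',622,187,74,12,1),('nest',493,-300,-7,97,0)]:
    for nm,cc in [('top',[ct]),('scene',[cs]),('both',[ct,cs])]:
        p,v=fit(cc,x,y,np.radians(a),z,b); print(n,nm,np.round(p[:2],1),round(np.degrees(p[2]),1),round(v,1))
E
```

```text
time: 32.1
tool_pos: [494.3, -302.0, 164.5]
tcp_rot: [3.123, 0.028, -1.689]
contact_force: [-0.9, -1.0, 1.0]
grip_width: 91.8
time: 33.1
tool_pos: [416.2, -18.8, 293.4]
tcp_rot: [3.134, 0.009, -0.477]
contact_force: [-0.6, -1.0, -0.2]
grip_width: 92.0
d1 top [554.4 369.2] 121.5 13.5
d1 scene [559.1 369.2] 120.7 10.6
d1 both [556.4 369.6] 121.4 21.6
cover top [623.7 188. ] 74.0 10.7
cover scene [622.2 187.7] 74.1 17.4
cover both [622.8 187.6] 74.0 27.8
nest top [ 492.2 -299.5] -4.5 12.2
nest scene [ 493.  -299.6] -4.0 16.2
nest both [ 492.8 -299.5] -4.2 28.3
```

View pics/c12.png

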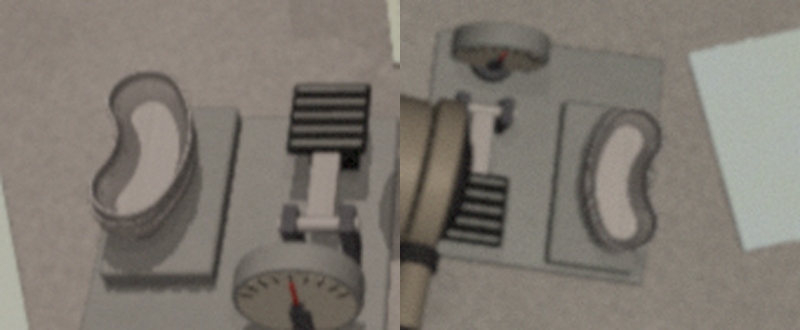

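View pics/s12.png

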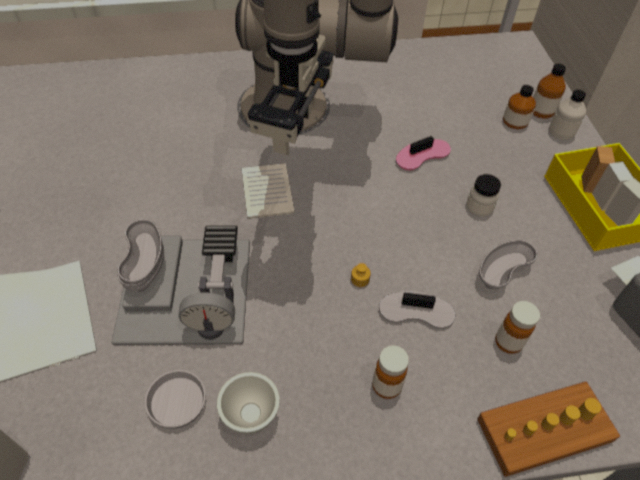

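```bash
python3 -m handwheel '{"translation": [[0.06,0.2,0],[0.11,0.33,0],[0.12,0.35,0],[0.12,0.35,0],[0.12,0.35,0],[0.12,0.35,0],[0.12,0.35,0],[0.12,0.35,0]], "twist": [0.08,0.08,0.08,0.08,0.08,0.08,0.08,0.08]}';python3 -m handwheel '{"translation": [[0,0,-0.1],[0,0,-0.15],[0,0,-0.2],[0,0,-0.15],[0,0,-0.1],[0,0,0],[0,0,0],[0,0,0]], "twist": [0,0,0,0,0,0,0,0]}'; python3 -c "
from held import *
c=cap('wrist','w13');p,v=fit([c],556,369,np.radians(121),38,0);print(np.round(p[:2],1),np.degrees(p[2]),v)
draw(c,[(p,38,(255,0,0)),((556.4,369.6,np.radians(121.4)),38,(0,0,255))],(220,120,420,320),'w13c')"
```

```text
time: 34.2
tool_pos: [555.3, 376.1, 299.6]
tcp_rot: [3.13, 0.001, 0.517]
contact_force: [0.3, -0.4, 0.7]
grip_width: 91.8
time: 35.2
tool_pos: [557.5, 369.2, 193.0]
tcp_rot: [3.128, 0.001, 0.495]
contact_force: [-0.6, 0.2, 0.7]
grip_width: 91.9
[555.6 372.8] 120.90253740089356 22.863149642944336
```

View pics/w13c.png

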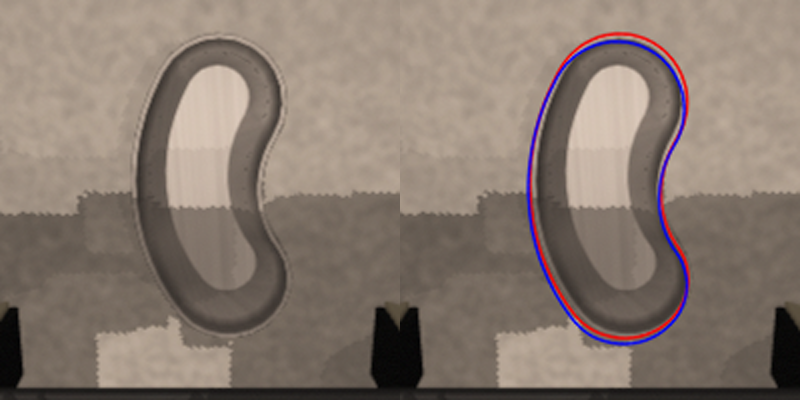

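```bash
python3 -m handwheel '{"translation": [[-0.01,0.02,-0.15],[0,0,-0.2],[0,0,-0.2],[0,0,-0.18],[0,0,-0.08],[0,0,-0.03],[0,0,0],[0,0,0]], "twist": [0.03,0,0,0,0,0,0,0]}'
```

```text
time: 36.25
tool_pos: [559.2, 374.9, 71.2]
tcp_rot: [3.127, -0.013, 0.544]
contact_force: [0.9, 0.1, 0.9]
grip_width: 91.6
```

```bash
python3 -m handwheel '{"translation": [[-0.012,-0.009,-0.03],[-0.012,-0.009,-0.05],[0,0,-0.03],[0,0,-0.015],[0,0,0],[0,0,0],[0,0,0],[0,0,0]], "twist": [0,0,0,0,0,0,0,0]}'
```

```text
time: 37.25
tool_pos: [556.0, 372.3, 52.7]
tcp_rot: [3.127, -0.016, 0.544]
contact_force: [0.7, 0.4, 0.7]
grip_width: 91.8
```

```bash
python3 -m handwheel '{"translation": [[0,0,-0.005],[0,0,0],[0,0,0],[0,0,0],[0,0,0],[0,0,0],[0,0,0],[0,0,0]], "twist": [0,0,0,0,0,0,0,0]}' 255; python3 -m handwheel '{"translation": [[0,0,0.0],[0,0,0.05],[0,0,0.1],[0,0,0.2],[0,0,0.2],[0,0,0.2],[0,0,0.15],[0,0,0]], "twist": [0,0,0,0,0,0,0,0]}'; python3 - <<'E'
from h import *
c=cap('wrist','w14')
a=cv2.imread('pics/w6.png');b=cv2.imread('pics/w14.png')
k=np.hstack([cv2.resize(x[130:330,220:430],(400,560),interpolation=cv2.INTER_CUBIC) for x in (a,b)])
for y in range(0,560,56): cv2.line(k,(0,y),(799,y),(0,255,255),1)
for x in range(0,800,50): cv2.line(k,(x,0),(x,559),(0,255,255),1)
cv2.imwrite('pics/cmp3.png',k)
E
```

```text
time: 38.25
tool_pos: [556.2, 372.4, 52.1]
tcp_rot: [3.127, -0.016, 0.544]
contact_force: [-0.8, 0.1, 1.1]
grip_width: 58.1
time: 39.25
tool_pos: [555.5, 372.1, 196.7]
tcp_rot: [3.127, -0.019, 0.544]
contact_force: [-0.3, -0.1, -1.0]
grip_width: 57.8
```

View pics/cmp3.png

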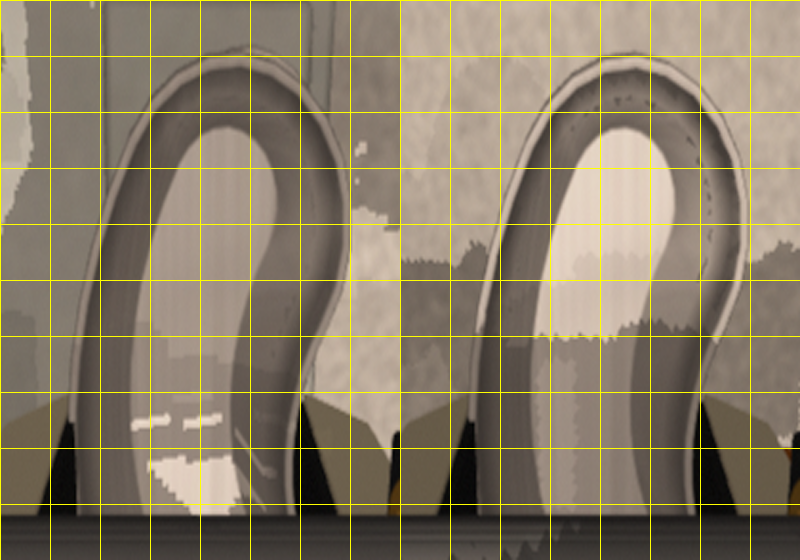

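```bash
python3 -m handwheel '{"translation": [[-0.02,-0.15,0.03],[-0.03,-0.25,0.02],[-0.03,-0.3,0.02],[-0.03,-0.3,0.02],[-0.03,-0.3,0.02],[-0.03,-0.3,0.01],[-0.03,-0.3,0.01],[-0.03,-0.3,0.01]], "twist": [-0.08,-0.09,-0.09,-0.09,-0.09,-0.09,-0.09,-0.09]}';python3 -m handwheel '{"translation": [[-0.02,-0.3,0.02],[-0.02,-0.3,0.02],[-0.02,-0.3,0.02],[-0.02,-0.3,0.02],[-0.02,-0.3,0.02],[-0.02,-0.3,0.02],[0,-0.2,0.01],[0,-0.1,0]], "twist": [-0.09,-0.09,-0.09,-0.09,-0.09,-0.09,-0.09,-0.07]}'
```

```text
time: 40.3
tool_pos: [512.7, 34.2, 206.1]
tcp_rot: [3.122, -0.0, -0.601]
contact_force: [0.7, -0.3, -0.8]
grip_width: 57.7
time: 41.3
tool_pos: [487.4, -291.4, 216.8]
tcp_rot: [3.11, 0.011, -1.742]
contact_force: [-0.6, -0.3, -1.6]
grip_width: 57.7
```

```bash
python3 -m handwheel '{"translation": [[0.015,-0.04,-0.05],[0.018,-0.045,-0.1],[0,0,-0.1],[0,0,-0.1],[0,0,-0.1],[0,0,-0.06],[0,0,-0.02],[0,0,0]], "twist": [0.023,0.023,0,0,0,0,0,0]}';python3 -c "
from h import *
cap('wrist','w15');c=cap('scene','s15');im=c['img'][190:330,80:250];cv2.imwrite('pics/s15c.png',cv2.resize(im,None,fx=4.5,fy=4,interpolation=cv2.INTER_CUBIC)[:,:,::-1])"
```

```text
time: 42.3
tool_pos: [489.9, -303.7, 128.4]
tcp_rot: [3.103, 0.016, -1.673]
contact_force: [0.0, 0.2, -0.8]
grip_width: 58.3
```

View pics/s15c.png

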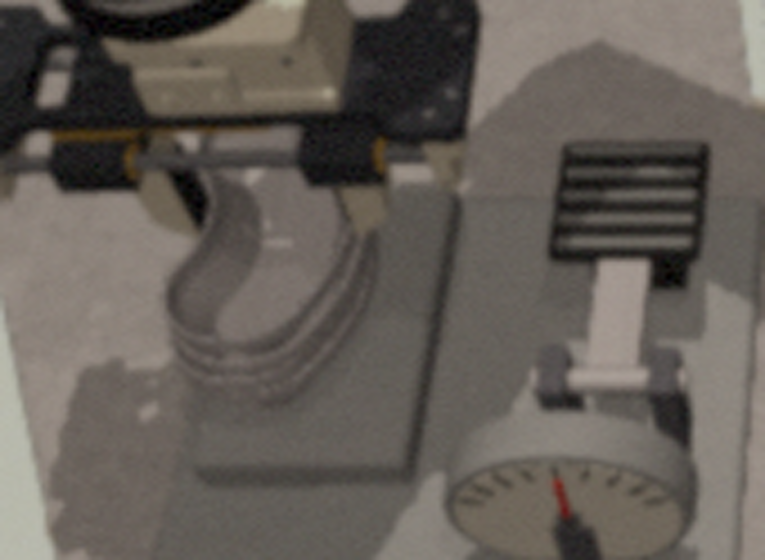

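View pics/w15.png

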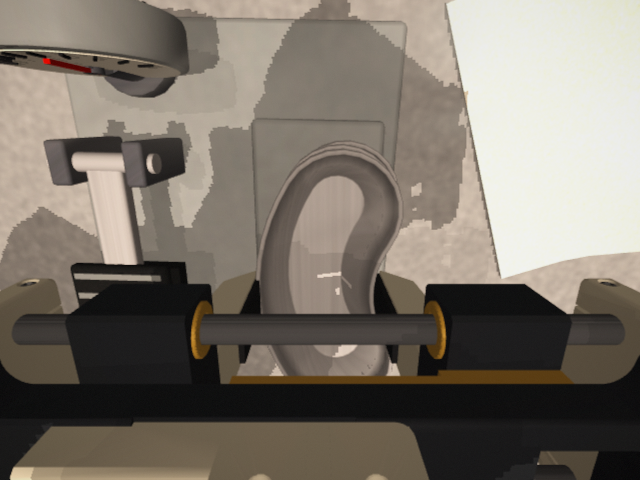

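```bash
python3 -m handwheel '{"translation": [[0.016,0,-0.01],[0,0,-0.01],[0,0,-0.008],[0,0,-0.005],[0,0,0],[0,0,0],[0,0,0],[0,0,0]], "twist": [0,0,0,0,0,0,0,0]}'
```

```text
time: 43.4
tool_pos: [492.8, -304.7, 125.3]
tcp_rot: [3.105, 0.014, -1.673]
contact_force: [-1.3, -1.1, 0.7]
grip_width: 57.6
```

```bash
python3 -m handwheel '{"translation": [[0,0.0,-0.008],[0,0,-0.006],[0,0,0],[0,0,0],[0,0,0],[0,0,0],[0,0,0],[0,0,0]], "twist": [0,0,0,0,0,0,0,0]}'
```

```text
time: 44.4
tool_pos: [492.6, -305.0, 124.0]
tcp_rot: [3.105, 0.013, -1.673]
contact_force: [-1.5, -1.2, 2.5]
grip_width: 57.8
```

```bash
python3 -m handwheel '{"translation": [[0,0,0],[0,0,0],[0,0,0],[0,0,0],[0,0,0],[0,0,0.05],[0,0,0.1],[0,0,0.2]], "twist": [0,0,0,0,0,0,0,0]}' 0;python3 -m handwheel '{"translation": [[0,0.1,0.25],[-0.1,0.2,0.3],[-0.2,0.25,0.1],[-0.1,0.3,0],[-0.1,0.3,0],[0,0.3,0],[0,0.3,0],[0.1,0.2,0]], "twist": [0.05,0.1,0.1,0.1,0.1,0.1,0.1,0.1]}'; python3 - <<'E'
from h import *
cs=cap('scene','s16');ct=cap('top','t16')
a=cv2.resize(cs['img'][190:330,80:250],(400,330),interpolation=cv2.INTER_CUBIC);b=cv2.resize(ct['img'][170:310,390:560],(400,330),interpolation=cv2.INTER_CUBIC)
cv2.imwrite('pics/c16.png',np.hstack([a,b])[:,:,::-1])
for n,x,y,a,z,b in [('cover',622,187,74,12,1),('nest',493,-300,-7,109,0)]:
    for nm,cc in [('top',[ct]),('scene',[cs]),('both',[ct,cs])]:
        p,v=fit(cc,x,y,np.radians(a),z,b); print(n,nm,np.round(p[:2],1),round(np.degrees(p[2]),1),round(v,1))
E
```

```text
time: 45.4
tool_pos: [492.4, -304.0, 176.6]
tcp_rot: [3.103, 0.016, -1.673]
contact_force: [-0.2, 0.3, -0.3]
grip_width: 92.1
time: 46.4
tool_pos: [430.1, -6.1, 290.2]
tcp_rot: [3.114, -0.003, -0.462]
contact_force: [1.2, -0.4, -0.1]
grip_width: 91.5
cover top [623.8 188. ] 74.1 10.8
cover scene [622.2 187.5] 74.1 17.5
cover both [622.8 187.6] 74.0 27.8
nest top [ 493.5 -300. ] -5.5 12.1
nest scene [ 494.3 -300.2] -4.9 16.1
nest both [ 493.9 -300.1] -5.2 28.1
```

View pics/c16.png

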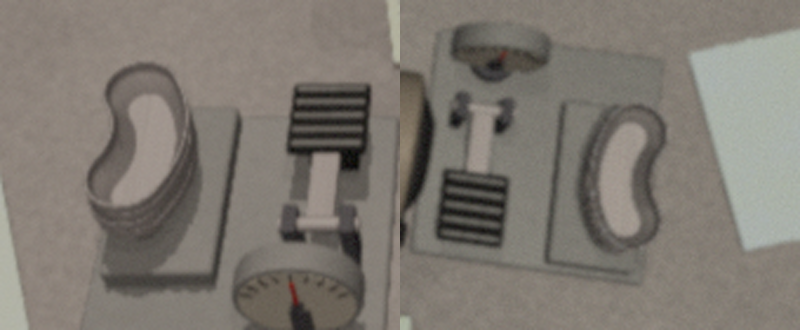

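View pics/s16.png

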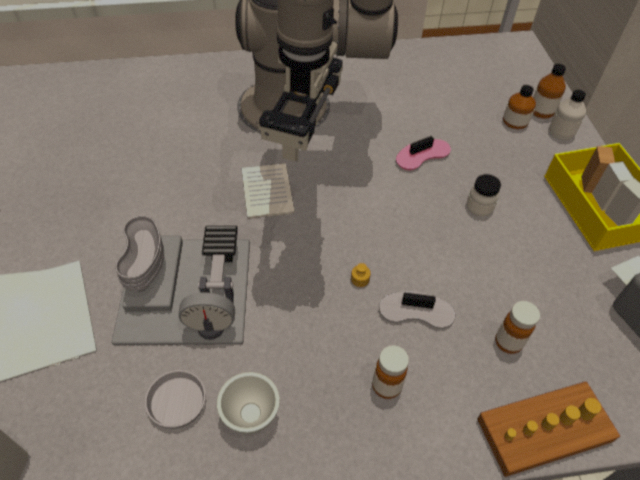

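```bash
python3 -m handwheel '{"translation": [[0.1,0.1,0],[0.17,0.17,0],[0.17,0.17,0],[0.17,0.17,-0.05],[0.17,0.17,-0.1],[0.17,0.17,-0.15],[0.17,0.17,-0.2],[0.16,0.17,-0.2]], "twist": [0.015,0.015,0.015,0.015,0.015,0.015,0.015,0.015]}'; python3 -c "
from held import *
c=cap('wrist','w17');p,v=fit([c],622.8,187.6,np.radians(74),13,1);print(np.round(p[:2],1),np.degrees(p[2]),v)
print(get_obs()['tool_pos'],get_obs()['tcp_rot'])
draw(c,[(p,13,(255,0,0)),((622.8,187.6,np.radians(74)),13,(0,0,255))],(200,110,440,350),'w17c')"
```

```text
time: 47.5
tool_pos: [630.2, 185.7, 192.7]
tcp_rot: [3.117, -0.019, -0.29]
contact_force: [1.0, -0.5, -0.1]
grip_width: 91.7
[623.4 187.5] 73.77941749634452 22.310333251953125
[630.39836182 188.17761268 187.09704758] [ 3.11586915 -0.01319035 -0.28805963]
```

View pics/w17c.png

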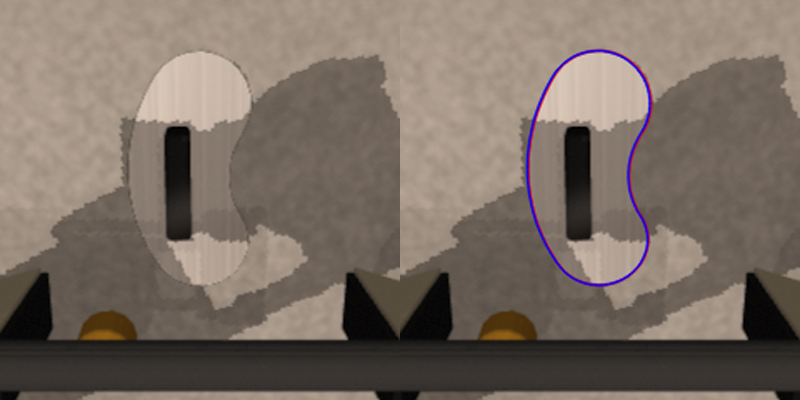

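```bash
python3 -m handwheel '{"translation": [[-0.04,-0.004,-0.15],[0,0,-0.2],[0,0,-0.2],[0,0,-0.18],[0,0,-0.08],[0,0,-0.03],[0,0,0],[0,0,0]], "twist": [0.006,0,0,0,0,0,0,0]}'
```

```text
time: 48.55
tool_pos: [627.6, 182.1, 62.4]
tcp_rot: [3.116, -0.018, -0.291]
contact_force: [1.1, -0.2, -0.5]
grip_width: 91.7
```

```bash
python3 -m handwheel '{"translation": [[-0.015,0.02,-0.04],[-0.015,0.017,-0.04],[0,0,-0.04],[0,0,-0.02],[0,0,-0.005],[0,0,0],[0,0,0],[0,0,0]], "twist": [0.008,0,0,0,0,0,0,0]}'
```

```text
time: 49.55
tool_pos: [623.3, 188.4, 40.4]
tcp_rot: [3.117, -0.02, -0.277]
contact_force: [0.4, 0.2, 1.2]
grip_width: 91.7
```

```bash
python3 -m handwheel '{"translation": [[0,-0.004,-0.0],[0,0,0],[0,0,0],[0,0,0],[0,0,0],[0,0,0],[0,0,0],[0,0,0]], "twist": [0,0,0,0,0,0,0,0]}' 255; python3 -m handwheel '{"translation": [[0,0,0.0],[0,0,0.05],[0,0,0.1],[0,0,0.2],[0,0,0.2],[0,0,0.2],[0,0,0.2],[0,0,0.1]], "twist": [0,0,0,0,0,0,0,0]}'; python3 - <<'E'
from held import *
held(40.2,name='h18',h=13)
cap('wrist','w18')
E
```

```text
time: 50.55
tool_pos: [623.5, 187.8, 40.7]
tcp_rot: [3.117, -0.02, -0.278]
contact_force: [-0.2, 0.7, -1.0]
grip_width: 16.3
time: 51.55
tool_pos: [622.5, 187.4, 207.0]
tcp_rot: [3.117, -0.021, -0.277]
contact_force: [-0.2, -1.0, -2.2]
grip_width: 13.9
tcp [623.  187.6 208.6] dish origin at [623.7 186.4 168.4] yaw 74.1 xslope -0.023 yslope -0.023
```

View pics/h18.png

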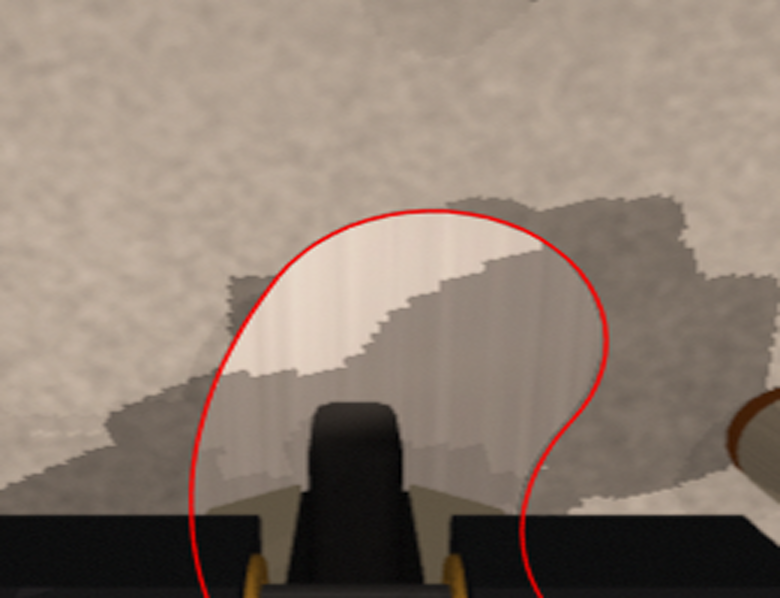

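```bash
python3 -m handwheel '{"translation": [[-0.06,-0.12,0.02],[-0.07,-0.2,0.01],[-0.07,-0.22,0.01],[-0.07,-0.22,0.01],[-0.07,-0.22,0.01],[-0.07,-0.22,0.01],[-0.07,-0.22,0.01],[-0.07,-0.22,0.01]], "twist": [-0.06,-0.06,-0.06,-0.06,-0.06,-0.06,-0.06,-0.06]}';python3 -m handwheel '{"translation": [[-0.06,-0.22,0.02],[-0.06,-0.22,0.02],[-0.05,-0.22,0.02],[-0.05,-0.22,0.02],[-0.04,-0.22,0.02],[-0.03,-0.22,0.02],[-0.02,-0.15,0.01],[0,-0.1,0]], "twist": [-0.06,-0.06,-0.06,-0.06,-0.06,-0.05,-0.04,0]}'
```

```text
time: 52.65
tool_pos: [532.1, -63.1, 208.4]
tcp_rot: [3.106, -0.006, -1.051]
contact_force: [-0.1, 0.2, -1.3]
grip_width: 14.1
time: 53.65
tool_pos: [477.9, -305.3, 217.3]
tcp_rot: [3.09, 0.005, -1.687]
contact_force: [0.3, 0.5, -1.1]
grip_width: 13.6
```

```bash
python3 -m handwheel '{"translation": [[0.05,0.004,-0.05],[0.05,0.0,-0.07],[0,0,-0.07],[0,0,-0.07],[0,0,-0.06],[0,0,-0.04],[0,0,-0.01],[0,0,0]], "twist": [0.006,0.006,0,0,0,0,0,0]}';python3 -c "
from held import *
cap('wrist','w19');c=cap('scene','s19');o=get_obs();p=o['tool_pos'];z=p[2]-40.4+13
print(p,o['tcp_rot'])
h,v=pfit(c,p[0]+1,p[1]+4,o['tcp_rot'][2]+np.pi/2,z-1,lambda P:P[:,0]>15,fixyaw=True);h[2]=o['tcp_rot'][2]+np.pi/2;print('cover',h,v)
g,v=pfit(c,493.9,-300.1,np.radians(-5.2),109,lambda P:P[:,0]>0);print('nest',g,np.degrees(g[2]),v)
draw(c,[(h,z-1,(255,0,0)),((493.9,-300.1,np.radians(-5.2)),109,(0,0,255))],(80,190,220,330),'s19c')
"
```

```text
time: 54.65
tool_pos: [494.0, -301.5, 155.5]
tcp_rot: [3.086, 0.009, -1.662]
contact_force: [-0.2, -0.7, -1.6]
grip_width: 14.0
[ 494.03661405 -301.598312    155.68374085] [ 3.08626308  0.00846006 -1.66191136]
cover [ 4.91887357e+02 -3.01108030e+02 -9.11150377e-02] 12.76028823852539
nest [ 4.78386162e+02 -3.05921147e+02 -1.01290127e-01] -5.803496779328671 13.40792465209961
```

View pics/s19c.png

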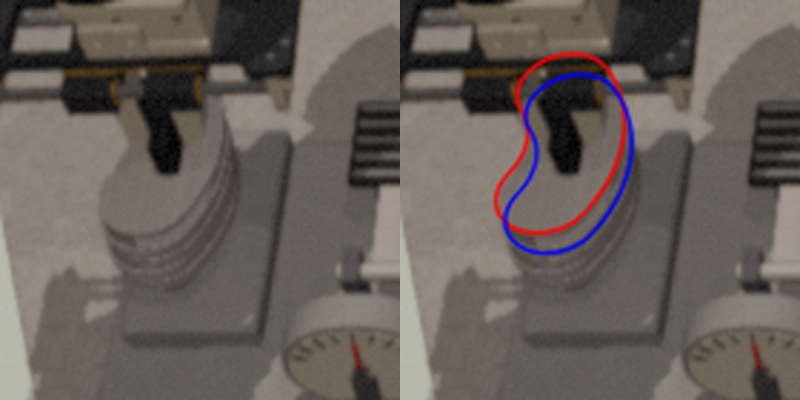

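View pics/w19.png

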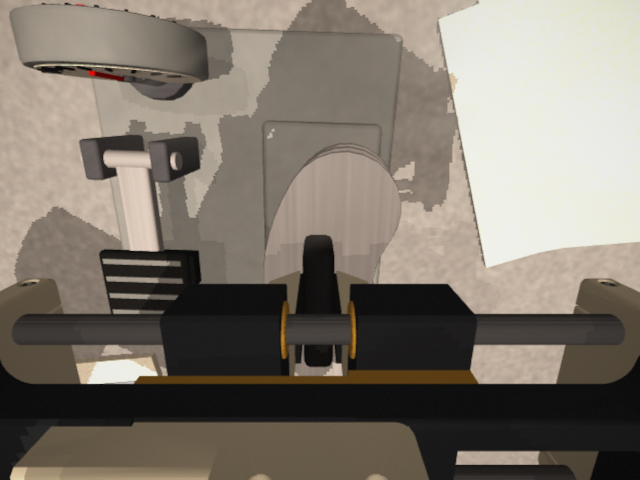

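```bash
python3 -m handwheel '{"translation": [[0.003,-0.023,-0.01],[0,0,-0.005],[0,0,0],[0,0,0],[0,0,0],[0,0,0],[0,0,0],[0,0,0]], "twist": [0,0,0,0,0,0,0,0]}';python3 -c "
from held import *
w=cap('wrist','w20');c=cap('scene','s20')
a=cv2.resize(c['img'][190:330,80:220],(400,400),interpolation=cv2.INTER_CUBIC);b=cv2.resize(w['img'][120:300,240:420],(400,400),interpolation=cv2.INTER_CUBIC)
cv2.imwrite('pics/c20.png',np.hstack([a,b])[:,:,::-1])"
```

```text
time: 55.75
tool_pos: [494.8, -305.6, 154.0]
tcp_rot: [3.087, 0.008, -1.662]
contact_force: [0.3, -0.4, -1.6]
grip_width: 13.5
```

View pics/c20.png

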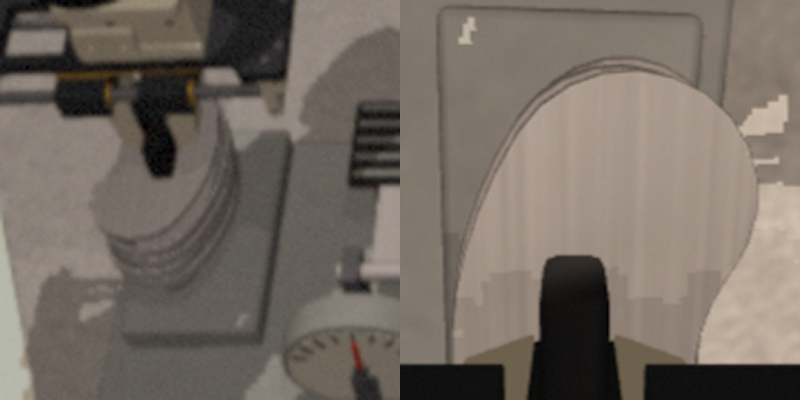

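```bash
python3 -m handwheel '{"translation": [[0,0.013,-0.01],[0,0.003,-0.01],[0,0,-0.005],[0,0,0],[0,0,0],[0,0,0],[0,0,0],[0,0,0]], "twist": [0,0,0,0,0,0,0,0]}';python3 -c "
from held import *
w=cap('wrist','w21');c=cap('scene','s21')
a=cv2.resize(c['img'][190:330,80:220],(400,400),interpolation=cv2.INTER_CUBIC);b=cv2.resize(w['img'][120:300,240:420],(400,400),interpolation=cv2.INTER_CUBIC)
cv2.imwrite('pics/c21.png',np.hstack([a,b])[:,:,::-1])"
```

```text
time: 56.85
tool_pos: [494.8, -303.0, 150.0]
tcp_rot: [3.087, 0.008, -1.662]
contact_force: [-0.1, 0.3, -0.9]
grip_width: 13.7
```

View pics/c21.png

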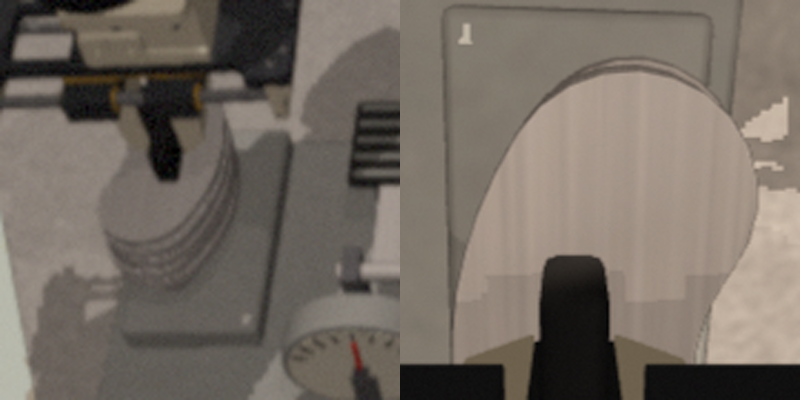

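```bash
python3 -m handwheel '{"translation": [[0.01,-0.003,-0.01],[0,0,-0.01],[0,0,-0.01],[0,0,-0.01],[0,0,-0.008],[0,0,0],[0,0,0],[0,0,0]], "twist": [0,0,0,0,0,0,0,0]}';python3 -c "
from held import *
w=cap('wrist','w22');c=cap('scene','s22')
a=cv2.resize(c['img'][190:330,80:220],(400,400),interpolation=cv2.INTER_CUBIC);b=cv2.resize(w['img'][120:300,240:420],(400,400),interpolation=cv2.INTER_CUBIC)
cv2.imwrite('pics/c22.png',np.hstack([a,b])[:,:,::-1])"
```

```text
time: 57.95
tool_pos: [496.0, -303.8, 142.6]
tcp_rot: [3.087, 0.007, -1.662]
contact_force: [-1.3, 0.8, 0.3]
grip_width: 13.7
```

View pics/c22.png

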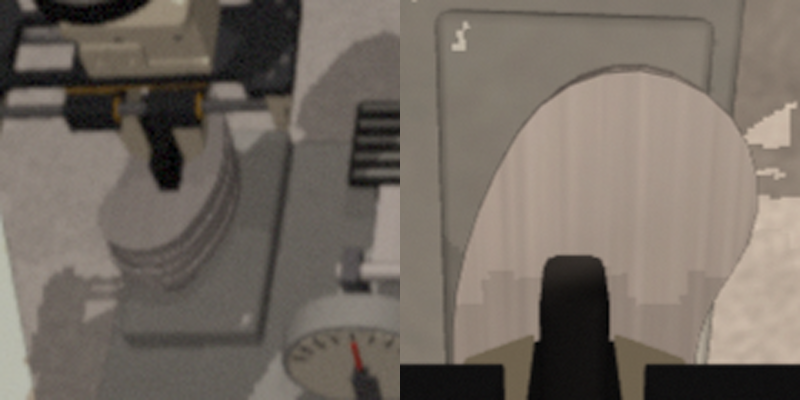

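```bash
python3 -m handwheel '{"translation": [[0,0,-0.01],[0,0,-0.008],[0,0,-0.005],[0,0,0],[0,0,0],[0,0,0],[0,0,0],[0,0,0]], "twist": [0,0,0,0,0,0,0,0]}'
```

```text
time: 59.05
tool_pos: [496.4, -304.2, 141.8]
tcp_rot: [3.089, 0.005, -1.662]
contact_force: [-1.8, -0.3, 3.4]
grip_width: 13.7
```

```bash
python3 -m handwheel '{"translation": [[0,0,0],[0,0,0],[0,0,0],[0,0,0],[0,0,0],[0,0,0.05],[0,0,0.15],[0,0,0.25]], "twist": [0,0,0,0,0,0,0,0]}' 130;python3 -m handwheel '{"translation": [[0,0.0,0.2],[-0.15,0.0,0.2],[-0.3,0,0],[-0.3,0,0],[-0.2,0,0],[0,0,0],[0,0,0],[0,0,0]], "twist": [0,0,0,0,0,0,0,0]}';python3 -c "
from held import *
w=cap('wrist','w23');c=cap('scene','s23');t=cap('top','t23')
a=cv2.resize(c['img'][180:320,80:220],(400,400),interpolation=cv2.INTER_CUBIC);b=cv2.resize(w['img'][:,80:560],(400,400),interpolation=cv2.INTER_CUBIC)
cv2.imwrite('pics/c23.png',np.hstack([a,b])[:,:,::-1])
for nm,cc in (('top',[t]),('scene',[c])):
    for z in (109,112,115):
        p,v=fit(cc,493.9,-300,np.radians(-5),z,1);print(nm,z,np.round(p[:2],1),np.degrees(p[2]),v)"
```

```text
time: 60.05
tool_pos: [495.5, -303.0, 208.3]
tcp_rot: [3.085, 0.009, -1.662]
contact_force: [0.3, 0.2, 0.3]
grip_width: 45.3
time: 61.05
tool_pos: [351.8, -303.9, 278.0]
tcp_rot: [3.096, 0.0, -1.661]
contact_force: [-0.2, -0.2, -0.2]
grip_width: 44.8
top 109 [ 494.  -304.1] -4.705610410784112 14.39818286895752
top 112 [ 493.4 -303.3] -4.738423378066345 14.423737525939941
top 115 [ 493.1 -302.5] -4.829256371059623 14.438838005065918
scene 109 [ 492.3 -304.3] -5.981098951702391 12.446173667907715
scene 112 [ 494.4 -303.6] -5.77960349404138 12.376976013183594
scene 115 [ 496.5 -302.9] -5.405923071484129 12.29765510559082
```

View pics/c23.png

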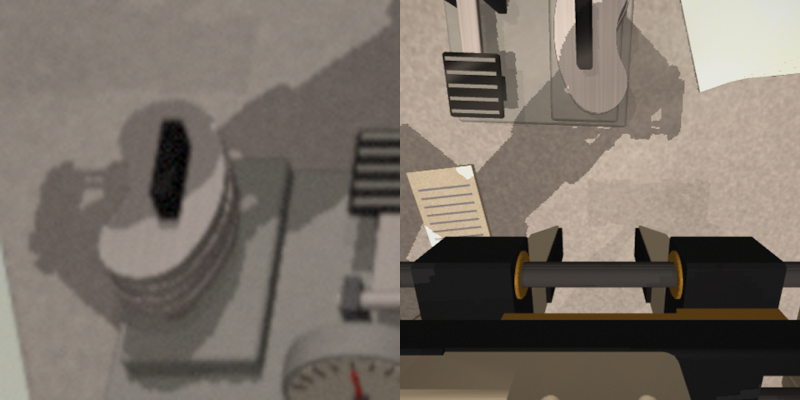

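```bash
python3 -m handwheel '{"translation": [[0.1,0,0],[0.2,0.0,0],[0.2,0,0],[0.05,0,0],[0,0,0],[0,0,0],[0,0,0],[0,0,0]], "twist": [0,0,0,0,0,0,0,0]}' 255;python3 -c "
from held import *
w=cap('wrist','w24');c=cap('scene','s24')
b=cv2.resize(w['img'][60:300,200:440],(600,600),interpolation=cv2.INTER_CUBIC)
cv2.imwrite('pics/c24.png',b[:,:,::-1])"
```

```text
time: 62.2
tool_pos: [438.4, -303.2, 276.7]
tcp_rot: [3.094, 0.001, -1.66]
contact_force: [0.1, -0.3, -0.3]
grip_width: 0.7
```

View pics/c24.png

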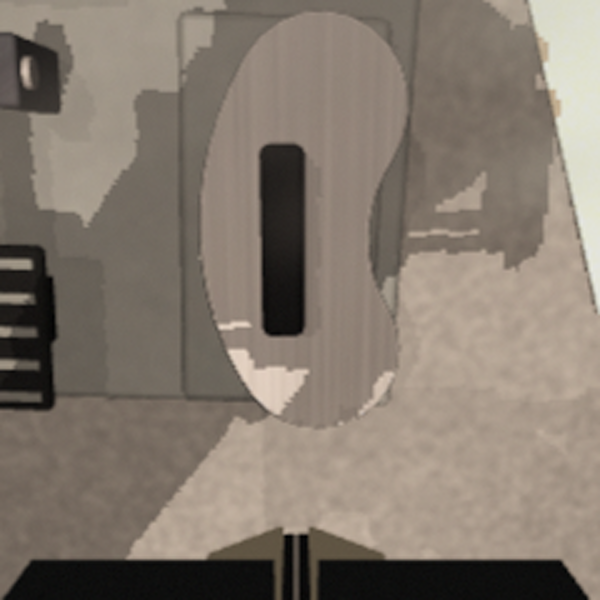

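```bash
python3 -m handwheel '{"translation": [[0.12,0,0],[0.12,0.0,-0.1],[0.12,0,-0.15],[0,0,-0.15],[0,0,-0.15],[0,0,-0.07],[0,0,-0.03],[0,0,0]], "twist": [0,0,0,0,0,0,0,0]}'
```

```text
time: 63.3
tool_pos: [495.0, -302.6, 172.1]
tcp_rot: [3.092, 0.002, -1.661]
contact_force: [0.5, 0.1, -0.0]
grip_width: 0.3
```

```bash
python3 -m handwheel '{"translation": [[-0.01,-0.008,-0.01],[0,0,-0.015],[0,0,-0.015],[0,0,-0.01],[0,0,-0.01],[0,0,-0.01],[0,0,-0.01],[0,0,-0.01]], "twist": [0,0,0,0,0,0,0,0]}'
```

```text
time: 64.3
tool_pos: [494.2, -304.9, 164.4]
tcp_rot: [3.098, -0.002, -1.661]
contact_force: [-3.2, 1.4, 11.1]
grip_width: 0.8
```

```bash
python3 -m handwheel '{"translation": [[0,0,0.1],[0,0,0.2],[0,0,0.2],[0,0,0.1],[-0.06,0.2,0],[-0.06,0.22,0],[-0.06,0.22,0],[-0.06,0.22,0]], "twist": [0,0,0,0,0.1,0.1,0.1,0.1]}';python3 -m handwheel '{"translation": [[0,0.05,0],[0,0,0],[0,0,0],[0,0,0],[0,0,0],[0,0,0],[0,0,0],[0,0,0]], "twist": [0.1,0.1,0.1,0.1,0.1,0.08,0,0]}'; python3 -c "
from h import *
c=cap('scene','s25');t=cap('top','t25')
for n in ('scene',):
  for r in spot_point(n,'treadle_pad')[:2]: print(r['score'],tow(c,r['position']))
"
```

```text
time: 65.3
tool_pos: [458.3, -175.1, 262.4]
tcp_rot: [3.103, -0.008, -1.016]
contact_force: [-0.2, -0.1, -0.1]
grip_width: 0.4
time: 66.3
tool_pos: [459.0, -164.9, 268.9]
tcp_rot: [3.103, -0.016, -0.073]
contact_force: [-0.1, -0.3, 0.1]
grip_width: 0.6
0.72 [ 464.00263041 -166.47106313   70.29954709]
```

View pics/s25.png

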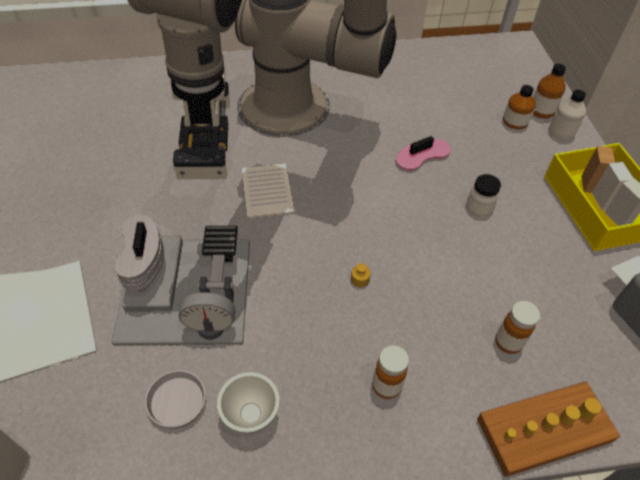

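```bash
python3 -m handwheel '{"translation": [[-0.01,-0.01,-0.15],[0,0,-0.2],[0,0,-0.2],[0,0,-0.2],[0,0,-0.15],[0,0,-0.1],[0,0,-0.05],[0,0,0]], "twist": [-0.01,0,0,0,0,0,0,0]}'
```

```text
time: 67.45
tool_pos: [458.1, -166.7, 107.2]
tcp_rot: [3.102, -0.018, -0.095]
contact_force: [0.5, 0.6, 0.1]
grip_width: 0.5
```

```bash
python3 -m handwheel '{"translation": [[0,-0.01,-0.05],[0,0,-0.05],[0,0,-0.05],[0,0,-0.05],[0,0,-0.03],[0,0,-0.03],[0,0,-0.02],[0,0,-0.02]], "twist": [0,0,0,0,0,0,0,0]}';python3 -m handwheel '{"translation": [[0,0,-0.01],[0,0,-0.01],[0,0,-0.01],[0,0,-0.01],[0,0,-0.01],[0,0,-0.01],[0,0,-0.01],[0,0,-0.01]], "twist": [0,0,0,0,0,0,0,0]}'
```

```text
time: 68.45
tool_pos: [460.5, -169.1, 63.7]
tcp_rot: [3.099, -0.025, -0.095]
contact_force: [-8.6, 4.1, 32.3]
grip_width: 0.5
time: 69.45
tool_pos: [460.3, -168.9, 64.2]
tcp_rot: [3.094, -0.032, -0.094]
contact_force: [-6.2, 2.5, 22.0]
grip_width: 0.4
```

```bash
python3 -m handwheel '{"translation": [[0,0,-0.01],[0,0,0.06],[0,0,0.1],[0,0,0.15],[0,0,0.2],[0,0,0.3],[-0.1,0.05,0.3],[-0.1,0.1,0.2]], "twist": [0,0,0,0,0,0,0,0]}';python3 -m handwheel '{"translation": [[-0.1,0.3,0],[-0.05,0.3,0],[0,0.2,0],[0,0.1,0],[0,0,0],[0,0,0],[0,0,0],[0,0,0]], "twist": [0,0,0,0,0,0,0,0]}'; python3 -c "
from held import *
w=cap('wrist','w26');c=cap('scene','s26');t=cap('top','t26')
a=cv2.resize(c['img'][180:350,80:250],(400,400),interpolation=cv2.INTER_CUBIC);b=cv2.resize(t['img'][150:320,390:560],(400,400),interpolation=cv2.INTER_CUBIC)
cv2.imwrite('pics/c26.png',np.hstack([a,b])[:,:,::-1])
for nm,cc in (('top',[t]),('scene',[c])):
    p,v=fit(cc,493.9,-303,np.radians(-5),112,1);print(nm,np.round(p[:2],1),np.degrees(p[2]),v)
for l in ('treadle_pad','weight','amber_a','jar','mortar','round_dish'):
  for r in spot_point('scene',l)[:2]: print(l,round(r['score'],2),np.round(tow(c,r['position'])))"
```

```text
time: 70.45
tool_pos: [428.1, -145.9, 262.5]
tcp_rot: [3.096, -0.027, -0.094]
contact_force: [0.2, -0.4, -0.5]
grip_width: 0.4
time: 71.45
tool_pos: [405.6, -8.8, 263.5]
tcp_rot: [3.094, -0.034, -0.096]
contact_force: [-0.3, 0.2, -0.6]
grip_width: 0.2
top [ 494.  -303.3] -4.804478028851285 17.796512603759766
scene [ 492.8 -303.5] -4.326142058694248 14.20914077758789
treadle_pad 0.87 [ 465. -169.   73.]
treadle_pad 0.51 [546.  94.  -1.]
weight 0.96 [547.  96.  -3.]
amber_a 0.87 [770. 100.  -3.]
amber_a 0.68 [712. 338.  -2.]
jar 0.85 [389. 388.   1.]
jar 0.58 [ 493. -309.   35.]
mortar 0.75 [ 792. -133.    2.]
round_dish 0.96 [ 749. -258.    3.]
round_dish 0.56 [ 493. -301.   72.]
```

View pics/c26.png

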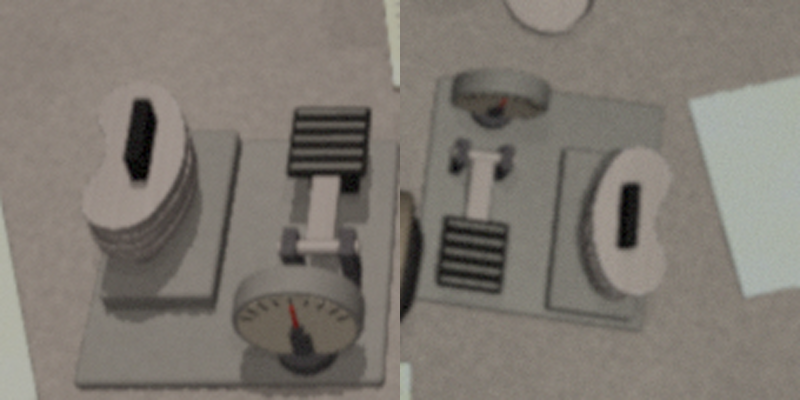

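View pics/s26.png

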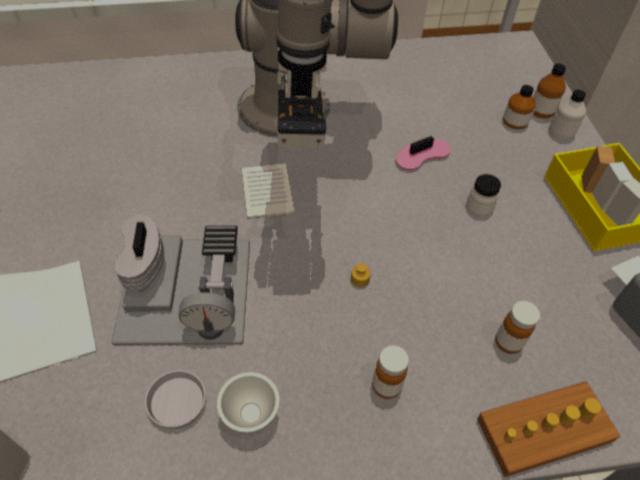

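The set is nested and covered, the treadle is back up, and the bystanders have not moved. I'm handing the job in.

```bash
python3 -c "
from plant import *
print(close_job())"
```

```text
the job is handed in; nothing more can be done
None
```

The check-weigh is done and handed in at about 72 s. `close_job` gives no verdict, so what follows rests on my own readings.

- **Zero check:** with the pan empty, I pushed the treadle to its stop, held it for over 1 s (23–41 N at steady height) and let it spring back.
- **Nesting:** three dishes were on the table. I turned each one, nested it in the pan and saw it sitting in evenly spaced steps.
- **Cover:** I put the steel cover on the top dish, leaving the pink look-alike alone. A light press (11 N) met the grip bar's top at 142.4 mm, against 142 mm for a fully seated cover.
- **Second push:** I pushed the treadle to its stop again, held it for over 1 s (22–32 N) and let it up.

**Last checks:** the final pictures show the set nested and covered, with the treadle pad back at about its rest height and the gripper clear. The weight, jars, mortar and round dish all read within about 6 mm of where they started, which is within the measuring error.

**Disagreements:** camera fits of the pan and nested dishes were about 4 mm off the arm's own reading in y. I aligned the dishes and cover to each other in the pictures instead. The tool was also tilted by up to 3° when I set the cover down, but the picture after release shows it square.

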